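Stand the new bindings to dry in order of height

TASK

Stand the four freshly bound books upright in the drying stands on the board, one book to a stand, down between its wires and about centred in it, lined up in order of height with the tallest next to the marble bookend and the shortest at the far end of the row. Leave them standing free and do not knock over the paste jar.

Things in the scene. Friction and masses are not known exactly. Their poses are not given: they have to be found in the camera images.
- book_a: The shortest of four closed books in the same dark red binding, told apart by size: 100 mm tall, 72 mm from spine to fore-edge, 30 mm thick, about 150 g, rigid. It starts standing upright on the bench, free. Origin: centre of its underside; z up its height; x from spine (-x) to fore-edge (+x); y across its thickness (the covers face +y and -y).
- book_b: The second shortest of four closed books in the same dark red binding, told apart by size: 118 mm tall, 84 mm from spine to fore-edge, 26 mm thick, about 180 g, rigid. It starts standing upright on the bench, free. Origin: centre of its underside; z up its height; x from spine (-x) to fore-edge (+x); y across its thickness (the covers face +y and -y).
- book_c: The second tallest of four closed books in the same dark red binding, told apart by size: 136 mm tall, 96 mm from spine to fore-edge, 34 mm thick, about 310 g, rigid. It starts standing upright on the bench, free. Origin: centre of its underside; z up its height; x from spine (-x) to fore-edge (+x); y across its thickness (the covers face +y and -y).
- book_d: The tallest of four closed books in the same dark red binding, told apart by size: 154 mm tall, 106 mm from spine to fore-edge, 28 mm thick, about 320 g, rigid. It starts standing upright on the bench, free. Origin: centre of its underside; z up its height; x from spine (-x) to fore-edge (+x); y across its thickness (the covers face +y and -y).
- stand_1: One of four identical fixed drying stands in a row, about 100 mm apart (which is where varies). Wood base 100 (x) by 66 (y) by 8 mm; two upright 5 mm steel-wire hoops, 80 mm long in x, at y = +-27.5 mm, 54.5 mm high over the origin: a 50 mm gap, open above, for a book standing with its thickness along y, on the base 8 mm above the origin. Origin: centre of the underside, 12 mm above the bench.
- stand_2: One of four identical fixed drying stands in a row, about 100 mm apart (which is where varies). Wood base 100 (x) by 66 (y) by 8 mm; two upright 5 mm steel-wire hoops, 80 mm long in x, at y = +-27.5 mm, 54.5 mm high over the origin: a 50 mm gap, open above, for a book standing with its thickness along y, on the base 8 mm above the origin. Origin: centre of the underside, 12 mm above the bench.
- stand_3: One of four identical fixed drying stands in a row, about 100 mm apart (which is where varies). Wood base 100 (x) by 66 (y) by 8 mm; two upright 5 mm steel-wire hoops, 80 mm long in x, at y = +-27.5 mm, 54.5 mm high over the origin: a 50 mm gap, open above, for a book standing with its thickness along y, on the base 8 mm above the origin. Origin: centre of the underside, 12 mm above the bench.
- stand_4: One of four identical fixed drying stands in a row, about 100 mm apart (which is where varies). Wood base 100 (x) by 66 (y) by 8 mm; two upright 5 mm steel-wire hoops, 80 mm long in x, at y = +-27.5 mm, 54.5 mm high over the origin: a 50 mm gap, open above, for a book standing with its thickness along y, on the base 8 mm above the origin. Origin: centre of the underside, 12 mm above the bench.
- bookend: A fixed block bookend of pale marble on a dark steel plate, 84 (x) by 56 (y) by 90 mm tall, on the plywood board at one end of the row of stands (either end), about 95 mm from the nearest stand's centre. Origin: centre of its underside. At the other end is a squat white plastic tub, 62 mm across, 46 mm tall, not part of the job.
- paste_jar: A glass jar of pale paste with a black screw lid, 58 mm across, 80 mm tall, 300 g, standing free on the bench among the books. Not part of the job; it must not be knocked over. Origin: centre of its underside; z up.
Not all that is in view belongs to the job. Leave any blue look-alike of the book_a alone.

How it is judged:
At the end, for the whole second after the job is handed in: Each book at rest in its own stand: underside on its base (4 to 12 mm over the stand's origin), within 18 mm of centre along the wires, 15 mm across, squared within 0.25 rad, upright within 0.1 rad; order from the bookend: tallest to shortest (bounds 145, 245, 345 mm). Jar upright (((x of book_d in the frame of stand_1 between -0.018 and 0.018 m and y of book_d in the frame of stand_1 between -0.015 and 0.015 m and z of book_d in the frame of stand_1 between 0.004 and 0.012 m and angle between the y axis of book_d and the y axis of stand_1, either way round below 0.25 rad) or (x of book_d in the frame of stand_2 between -0.018 and 0.018 m and y of book_d in the frame of stand_2 between -0.015 and 0.015 m and z of book_d in the frame of stand_2 between 0.004 and 0.012 m and angle between the y axis of book_d and the y axis of stand_2, either way round below 0.25 rad) or (x of book_d in the frame of stand_3 between -0.018 and 0.018 m and y of book_d in the frame of stand_3 between -0.015 and 0.015 m and z of book_d in the frame of stand_3 between 0.004 and 0.012 m and angle between the y axis of book_d and the y axis of stand_3, either way round below 0.25 rad) or (x of book_d in the frame of stand_4 between -0.018 and 0.018 m and y of book_d in the frame of stand_4 between -0.015 and 0.015 m and z of book_d in the frame of stand_4 between 0.004 and 0.012 m and angle between the y axis of book_d and the y axis of stand_4, either way round below 0.25 rad)) and horizontal distance between book_d and bookend below 0.145 m and angle between each of book_d, book_c, book_b, book_a's own z axis and vertical below 0.1 rad and linear speed of each of book_d, book_c, book_b, book_a below 0.02 m/s and angular speed of each of book_d, book_c, book_b, book_a below 0.1 rad/s and ((x of book_c in the frame of stand_1 between -0.018 and 0.018 m and y of book_c in the frame of stand_1 between -0.015 and 0.015 m and z of book_c in the frame of stand_1 between 0.004 and 0.012 m and angle between the y axis of book_c and the y axis of stand_1, either way round below 0.25 rad) or (x of book_c in the frame of stand_2 between -0.018 and 0.018 m and y of book_c in the frame of stand_2 between -0.015 and 0.015 m and z of book_c in the frame of stand_2 between 0.004 and 0.012 m and angle between the y axis of book_c and the y axis of stand_2, either way round below 0.25 rad) or (x of book_c in the frame of stand_3 between -0.018 and 0.018 m and y of book_c in the frame of stand_3 between -0.015 and 0.015 m and z of book_c in the frame of stand_3 between 0.004 and 0.012 m and angle between the y axis of book_c and the y axis of stand_3, either way round below 0.25 rad) or (x of book_c in the frame of stand_4 between -0.018 and 0.018 m and y of book_c in the frame of stand_4 between -0.015 and 0.015 m and z of book_c in the frame of stand_4 between 0.004 and 0.012 m and angle between the y axis of book_c and the y axis of stand_4, either way round below 0.25 rad)) and horizontal distance between book_c and bookend between 0.145 and 0.245 m and ((x of book_b in the frame of stand_1 between -0.018 and 0.018 m and y of book_b in the frame of stand_1 between -0.015 and 0.015 m and z of book_b in the frame of stand_1 between 0.004 and 0.012 m and angle between the y axis of book_b and the y axis of stand_1, either way round below 0.25 rad) or (x of book_b in the frame of stand_2 between -0.018 and 0.018 m and y of book_b in the frame of stand_2 between -0.015 and 0.015 m and z of book_b in the frame of stand_2 between 0.004 and 0.012 m and angle between the y axis of book_b and the y axis of stand_2, either way round below 0.25 rad) or (x of book_b in the frame of stand_3 between -0.018 and 0.018 m and y of book_b in the frame of stand_3 between -0.015 and 0.015 m and z of book_b in the frame of stand_3 between 0.004 and 0.012 m and angle between the y axis of book_b and the y axis of stand_3, either way round below 0.25 rad) or (x of book_b in the frame of stand_4 between -0.018 and 0.018 m and y of book_b in the frame of stand_4 between -0.015 and 0.015 m and z of book_b in the frame of stand_4 between 0.004 and 0.012 m and angle between the y axis of book_b and the y axis of stand_4, either way round below 0.25 rad)) and horizontal distance between book_b and bookend between 0.245 and 0.345 m and ((x of book_a in the frame of stand_1 between -0.018 and 0.018 m and y of book_a in the frame of stand_1 between -0.015 and 0.015 m and z of book_a in the frame of stand_1 between 0.004 and 0.012 m and angle between the y axis of book_a and the y axis of stand_1, either way round below 0.25 rad) or (x of book_a in the frame of stand_2 between -0.018 and 0.018 m and y of book_a in the frame of stand_2 between -0.015 and 0.015 m and z of book_a in the frame of stand_2 between 0.004 and 0.012 m and angle between the y axis of book_a and the y axis of stand_2, either way round below 0.25 rad) or (x of book_a in the frame of stand_3 between -0.018 and 0.018 m and y of book_a in the frame of stand_3 between -0.015 and 0.015 m and z of book_a in the frame of stand_3 between 0.004 and 0.012 m and angle between the y axis of book_a and the y axis of stand_3, either way round below 0.25 rad) or (x of book_a in the frame of stand_4 between -0.018 and 0.018 m and y of book_a in the frame of stand_4 between -0.015 and 0.015 m and z of book_a in the frame of stand_4 between 0.004 and 0.012 m and angle between the y axis of book_a and the y axis of stand_4, either way round below 0.25 rad)) and horizontal distance between book_a and bookend above 0.345 m and angle between paste_jar's own z axis and vertical below 0.3 rad); the robot touches nothing.
It fails at once if the paste jar is knocked over (angle between paste_jar's own z axis and vertical above 0.6 rad).
It also fails if it takes over 120 s, if anything falls off the work surface, if the arm or the gripper's body presses on something with over 40 N, if the wrist force passes 120 N, or if a joint passes its speed limit or range.

ROBOT

A 7-joint arm with a two-finger parallel gripper is mounted at the origin on the work surface. World frame = base frame: x ahead of the robot, y to its left, z up, the work surface at z = 0. Lengths are in m, angles in rad, forces in N, time in s.
With the tool pointing down it reaches from about 0.425 to 0.875 m from the base axis. Payload 8.4 kg.
Tool frame: the origin (TCP) lies at the centre of the arm's flange, where the gripper is bolted on; the fingertips stand manip.nose_length ahead of it and the grasp point (between the pads) lies 164 mm ahead of it (manip.nose_length is the distance from the TCP to the fingertips, in m); y points along the fingers, x is the direction in which the jaws open and shut, and the axes are right-handed (so a half turn about y gives the same grasp; the last joint's range is limited). The gripper opens to 87 mm and grips with 3 to 60 N. Pads are 19 mm wide; open, the fingers measure 117 mm over their backs; the gripper's body (75 mm by 190 mm) begins 51 mm behind the grasp point.
Start: joints at [-1.208, 0.333, 0.04, 1.465, -0.013, 1.343, -0.059], TCP at [0.29, 0.582, 0.405] pointing down, gripper open.
Joint ranges: [-2.58, 2.58], [-0.38, 2.09], [-1.3, 1.39], [0.25, 2.4], [-1.5, 4.64], [0.08, 2.09], [-2.65, 2.65]. Speed limits (rad/s): [2.22, 2.22, 2.79, 2.79, 3.14, 3.14, 3.14].

INTERFACE

Orientations are given as a rotation vector (axis times angle).
In Python, from bench import manip gives the robot as it stands.
- The arm moves only by the shell command python3 -m handwheel 'ROWS'. ROWS is JSON, a list of rows, each an object of numbers: "fingers": the gripper command: -1 is fully open, 1 is shut, values between are in proportion; "x", "y", "z": the shift along the tool's x, y, z in mm; "wx", "wy", "wz": the turn, a rotation vector about the tool's x, y, z in rad. A call has exactly 8 rows; each row is the pose to reach, as a shift and turn from the pose commanded when the call began, along the tool's axes at that moment; what a row does not reach only later rows make up. A row lasts 1/12 s, in which the tool goes at most 41.7 mm and 7.16 degrees, less where a joint would pass 70% of its speed; a pose out of reach is approached as far as the arm can. A call with a gripper value outside its range is refused whole. The fingers move at their own pace and stop on an object; the grip force is fixed at half the most. Time passes only in rows, so rows that repeat a pose let the fingers close, or fill a call up. It gives the time, the measured TCP pose, the force and the opening at its end, in the units of the state.
- manip.get_state(): the state, without advancing time (a new reading comes with each control period).
- manip.capture(name): name is "side" or "top" or "wrist"; returns a dict with "pixels" (384x512x3 uint8, blue, green, red), "range_z" (384x512 float32, m along the optical axis (not along the pixel's ray), 0 where there is no reading), "fx", "fy", "cx", "cy" (pixels), "D" ([k1, k2, p1, p2, k3] as OpenCV has them; the pictures are not rectified), "R" (3x3) and "t" (3): a world point X has camera coordinates R X + t. Camera axes: x right, y down, z forward; pixel columns grow to the right and rows downward; lengths in m; the calibration is good to about 2 mm. A picture is of the moment at which its call begins.
- manip.finish_job(): hands the job in, once; it reports no verdict.
Trained networks look in a picture, given as the dict that the camera call returned (one of the last four; its "shot" number tells which), for a name from the list of things; names that differ only in an ending like _2 or _b are one class to them, and where a whole thing is asked for, a point or a joint stands for the part that bears it (a point fixed in the world has none). Each returns a list of dicts, best first, with "confidence" (0 to 1); they miss things now and then, are a little off and sometimes report something else, mostly with a low value. They report only what shows in the picture. A call takes as long as a camera call. They do not tell look-alikes from the thing itself.
- manip.recognise(name, picture): "extent" ([left, top, right, bottom] in pixels, round what is visible of it).
- manip.regions_of(name, picture): "region" (384x512 bool, what is visible of it) and "extent" ([left, top, right, bottom] in pixels, round what is visible of it).
- manip.landmark_of(name, picture): "location" ([column, row] in pixels: a listed point, or the origin of a listed thing).
The state is a dict: "time_s": time; "qpos": joint angles; "joint_vel": joint speeds; "tau": joint torques, N m; "tcp_pos": TCP position; "tool_rot": TCP orientation; "force": force on the tool from outside, world axes, zero at the start; "torque": the same for the moment, N m; "opening": finger opening in m.
Only numpy, scipy, OpenCV 4.12 (cv2) and the standard library are available. Lean on these libraries where they do the work, as an engineer would, in place of code of your own. Each camera call takes 0.05 s, during which the arm holds its last target.

## Working session

There is one attempt and no reset: what is moved stays moved. The work goes in short steps, Python scripts to look and compute and a shell command to move; the robot and the scene stay as the last step left them, time stands still between calls to the robot, and variables do not carry over. Pictures are saved under pics/ and viewed, and the job is handed in when it is done.

```bash
ls; mkdir -p pics
python3 - <<'E'
from bench import manip
import cv2,json
s=manip.get_state()
for k,v in s.items(): print(k,v)
print(manip.nose_length)
for n in ["side","top","wrist"]:
    c=manip.capture(n); cv2.imwrite(f"pics/{n}0.png",c["pixels"]); print(n,c["R"],c["t"],c["fx"],c["cx"],c["cy"],c["D"])
E
```

```text
pics
time_s 0.0
qpos [-1.20819372  0.33391727  0.03987007  1.46630159 -0.0133707   1.34327924
 -0.05848937]
joint_vel [ 0.00118749  0.00031056 -0.00081399  0.0010366  -0.00040079  0.00190837
  0.00110079]
tau [-3.90256528e-04 -6.56343985e+01  1.33541040e+00 -4.03807569e+01
 -5.95557969e-02  4.45282843e-02  1.54318286e-04]
tcp_pos [0.28954767 0.58174631 0.40384003]
tool_rot [-1.3939628  -0.86172267  0.86387953]
force [ 0.1147164  -0.89134458 -0.03894775]
torque [-0.02100647 -0.00423881 -0.01603622]
opening 0.08715601702572856
0.1822
side [[ 0.97275706 -0.23168948 -0.00798069]
 [-0.14294319 -0.57233887 -0.80746236]
 [ 0.18251288  0.7866055  -0.58986511]] [-0.38591549  0.10625672  1.31420021] 431.10644792226964 261.6991008542597 192.74141508541385 [-0.13226389  0.          0.          0.          0.        ]
top [[-0.01220796 -0.99977048  0.01760574]
 [-0.99045214  0.00967253 -0.13751725]
 [ 0.13731539 -0.01911645 -0.99034289]] [-0.00844143  0.41899405  1.09230308] 393.6104184430097 252.63320912804696 188.43186404284717 [0.02609085 0.         0.         0.         0.        ]
wrist [[ 4.45203226e-01  8.95429312e-01 -6.59532744e-04]
 [ 8.59666466e-01 -4.27215794e-01  2.80107536e-01]
 [ 2.50534735e-01 -1.25271757e-01 -9.59968402e-01]] [-0.65029075 -0.03433492  0.3905542 ] 325.27788317800923 256.83518538051567 189.01534894970993 [-0.05914819  0.          0.          0.          0.        ]
```

View pics/side0.png

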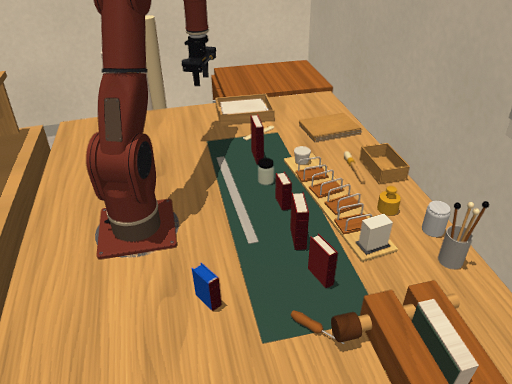

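View pics/top0.png

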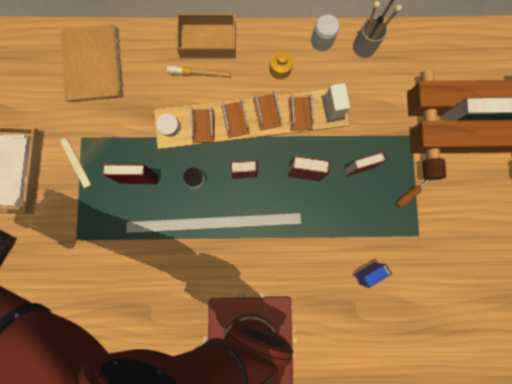

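View pics/wrist0.png

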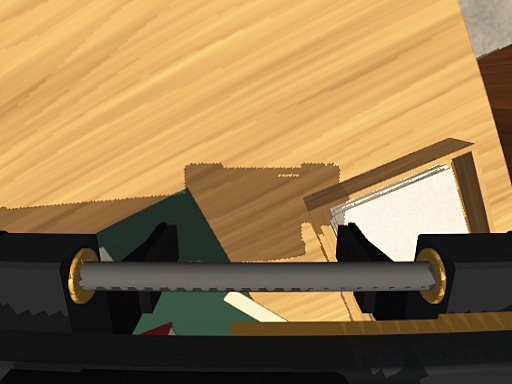

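Run:
```python
from scipy.spatial.transform import Rotation as R
print(R.from_rotvec([-1.3939628,-0.86172267,0.86387953]).as_matrix().round(3))
```

```text
[[ 0.446 -0.001 -0.895]
 [ 0.895 -0.002  0.446]
 [-0.002 -1.    -0.   ]]
```

The side view has the four red books at about (257,138), (283,190), (299,221) and (322,261). The jar is at (265,171), the blue look-alike at (206,286), the white tub at (302,156) and the bookend at (376,232). In the top view the stands run left to right at columns 203, 236, 268 and 301, with the bookend at the right (338,99).

Next I'll measure them.

```bash
cat > h.py <<'E'
from bench import manip
import numpy as np, cv2
from scipy.spatial.transform import Rotation as Rot
def cloud(c):
    h,w=c["range_z"].shape
    u,v=np.meshgrid(np.arange(w),np.arange(h))
    K=np.array([[c["fx"],0,c["cx"]],[0,c["fy"],c["cy"]],[0,0,1.]])
    p=cv2.undistortPoints(np.stack([u,v],-1).reshape(-1,1,2).astype(np.float64),K,np.array(c["D"])).reshape(h,w,2)
    z=c["range_z"]
    P=np.dstack([p[...,0]*z,p[...,1]*z,z])
    W=(P-np.array(c["t"]))@np.array(c["R"])
    W[z<=0]=np.nan
    return W
def rect(pts):
    (cx,cy),(a,b),ang=cv2.minAreaRect((pts*1000).astype(np.float32))
    if a<b: a,b,ang=b,a,ang+90
    return round(cx,1),round(cy,1),round(a,1),round(b,1),round((ang+90)%180-90,1)  # angle of long side from world x
def st():
    s=manip.get_state(); M=Rot.from_rotvec(s["tool_rot"]).as_matrix()
    print("t",round(s["time_s"],2),"tcp",np.round(s["tcp_pos"],4),"jaw ang",round(np.degrees(np.arctan2(M[1,0],M[0,0])),2),"ydir",M[:,1].round(3),"open",round(s["opening"],4),"F",np.round(s["force"],1),"q",np.round(s["qpos"],2)); return s,M
E
python3 - <<'E'
from h import *
c=manip.capture("top"); W=cloud(c)
for name in ["book_a","stand_1","bookend","paste_jar"]:
    for r in manip.regions_of(name,c):
        m=r["region"]; P=W[m]; P=P[np.isfinite(P[:,2])]
        zt=np.percentile(P[:,2],90); 
        T=P[P[:,2]>zt-0.012] if name!="stand_1" else P
        print(name,round(r["confidence"],2),np.round(r["extent"]),"ztop",round(np.median(T[:,2])*1000,1),"rect",rect(T[:,:2]), "bgr",np.median(c["pixels"][m],0))
    for l in manip.landmark_of(name,c): print("   lm",np.round(l["location"]),round(l["confidence"],2))
E
```

```text
book_a 0.75 [354. 262. 392. 287.] ztop 97.7 rect (178.4, -331.7, 74.0, 30.3, -61.2) bgr [99. 83. 60.]
book_a 0.66 [104. 160. 159. 188.] ztop 151.9 rect (453.3, 313.3, 102.1, 28.9, 89.1) bgr [34. 39. 81.]
book_a 0.64 [289. 155. 328. 183.] ztop 133.7 rect (466.3, -163.8, 95.6, 34.8, 81.5) bgr [ 80.  95. 133.]
book_a 0.62 [344. 153. 387. 174.] ztop 115.8 rect (478.7, -322.5, 83.8, 25.4, -74.1) bgr [ 87. 104. 142.]
book_a 0.59 [232. 161. 260. 180.] ztop 97.7 rect (469.7, 11.5, 70.4, 31.1, -87.6) bgr [101. 121. 159.]
   lm [360. 170.] 0.87
   lm [302. 173.] 0.85
   lm [367. 272.] 0.8
   lm [246. 172.] 0.74
   lm [138. 177.] 0.63
stand_1 0.91 [191. 111. 216. 143.] ztop 20.8 rect (607.8, 129.9, 100.3, 64.4, 0.6) bgr [ 46.  98. 161.]
stand_1 0.86 [252.  95. 284. 128.] ztop 20.6 rect (654.0, -59.8, 109.3, 74.9, 11.7) bgr [ 46.  99. 162.]
stand_1 0.83 [222. 104. 251. 139.] ztop 20.7 rect (627.1, 35.0, 107.7, 66.1, 11.1) bgr [ 46.  99. 164.]
stand_1 0.69 [286.  95. 312. 131.] ztop 20.7 rect (642.0, -155.6, 97.7, 66.0, 2.9) bgr [ 46.  98. 160.]
   lm [235. 119.] 0.98
   lm [204. 126.] 0.83
   lm [300. 114.] 0.76
   lm [264. 113.] 0.56
bookend 0.59 [320.  84. 350. 125.] ztop 101.8 rect (661.9, -253.2, 75.5, 44.4, 10.5) bgr [102.  128.5 154. ]
   lm [334. 109.] 0.76
paste_jar 0.61 [230. 160. 261. 179.] ztop 97.7 rect (469.7, 12.2, 71.8, 31.1, -87.6) bgr [ 96. 112. 154.]
paste_jar 0.59 [184. 165. 208. 192.] ztop 80.3 rect (445.0, 152.4, 49.7, 49.2, 2.6) bgr [36. 42. 43.]
   lm [196. 181.] 0.84
```

Run:
```python
from h import *
for cam in ["top","side"]:
    c=manip.capture(cam); W=cloud(c)
    big=cv2.resize(c["pixels"],None,fx=4,fy=4,interpolation=cv2.INTER_CUBIC)
    if cam=="top":
        cv2.imwrite("pics/crop1.png",big[80*4:200*4,160*4:360*4]); cv2.imwrite("pics/crop2.png",big[130*4:210*4,90*4:290*4])
    for r in manip.regions_of("stand_1",c):
        P=W[r["region"]]; P=P[np.isfinite(P[:,2])]
        B=P[(P[:,2]>.0165)&(P[:,2]<.026)][:,:2]; H=P[P[:,2]>.045][:,:2]
        m=np.median(B,0); d=np.linalg.norm(B-m,axis=1)<.068
        ys=[]
        print(cam,round(r["confidence"],2),rect(B[d]),len(B),"hoops",len(H), end=" ")
        if len(H)>8:
            k=H[:,1]>np.median(B[:,1])
            for s in (H[k],H[~k]):
                if len(s)>4: print((s.mean(0)*1000).round(1), rect(s),end=" ")
        print()
    for n in ["book_a"]:
      for r in manip.regions_of(n,c):
        P=W[r["region"]]; P=P[np.isfinite(P[:,2])]
        zt=np.percentile(P[:,2],98); T=P[P[:,2]>zt-.006]
        print(cam,n,round(r["confidence"],2),round(np.median(T[:,2])*1000,1),rect(T[:,:2]))
```

```text
top 0.81 (627.4, 36.5, 100.1, 64.8, 11.6) 614 hoops 100 [619.1  62.4] (621.0, 62.6, 81.1, 5.0, 11.4) [627.9   8.2] (629.8, 8.4, 79.0, 4.8, 11.4) 
top 0.66 (607.9, 129.9, 100.2, 64.3, 0.7) 630 hoops 101 [597.7 157.2] (604.5, 157.8, 80.6, 4.9, 1.6) [605.3 103.2] (604.8, 103.5, 77.5, 5.0, 2.4) 
top 0.59 (649.4, -57.1, 100.6, 66.0, 12.5) 633 hoops 103 [640.3 -31.3] (641.5, -31.2, 81.0, 5.2, 11.1) [649.7 -85.2] (652.5, -84.9, 81.4, 5.1, 11.5) 
top 0.57 (643.4, -155.7, 101.1, 64.9, 0.3) 631 hoops 94 [ 634.9 -128.5] (637.4, -128.4, 75.8, 5.1, 2.5) [ 637.9 -182.9] (643.6, -182.9, 80.7, 4.6, 2.7) 
top book_a 0.9 98.6 (469.5, 11.4, 70.1, 29.7, -86.7)
top book_a 0.78 134.7 (466.4, -164.2, 94.6, 35.0, 81.7)
top book_a 0.77 98.4 (178.5, -332.6, 71.6, 30.5, -61.2)
top book_a 0.58 116.7 (479.7, -324.1, 86.8, 26.7, -74.4)
top book_a 0.55 152.5 (453.2, 312.8, 99.8, 28.4, 88.5)
side 0.85 (633.2, -150.0, 106.7, 92.3, 54.8) 346 hoops 108 [ 631.8 -131. ] (640.9, -129.7, 82.7, 8.9, 2.8) [ 638.  -194.6] (645.7, -213.9, 84.3, 60.9, 2.4) 
side 0.82 (607.2, 129.2, 100.1, 74.8, 0.4) 256 hoops 53 [597.7  81.5] (602.1, 83.1, 60.2, 56.4, 13.0) 
side 0.8 (650.6, -58.7, 104.2, 72.0, 14.6) 307 hoops 80 [609.8 -39.8] (609.7, -40.1, 13.0, 3.9, 25.7) [ 632.  -113.1] (635.7, -109.0, 74.3, 50.9, 2.9) 
side 0.58 (627.3, 32.7, 103.5, 71.3, 10.4) 289 hoops 98 [627.6  61.5] (622.6, 61.2, 79.5, 7.1, 11.0) [628.1  -6.2] (637.0, -11.8, 83.8, 46.7, 13.2) 
side book_a 0.83 96.1 (179.8, -336.1, 71.0, 32.5, -59.2)
side book_a 0.79 97.3 (469.3, 9.6, 75.6, 31.0, -87.6)
side book_a 0.77 114.8 (480.2, -325.7, 87.6, 28.8, -74.8)
side book_a 0.63 133.2 (465.5, -168.5, 98.0, 34.7, 81.6)
side book_a 0.44 64.7 (629.6, -199.4, 71.7, 45.4, 50.5)
```

View pics/crop1.png

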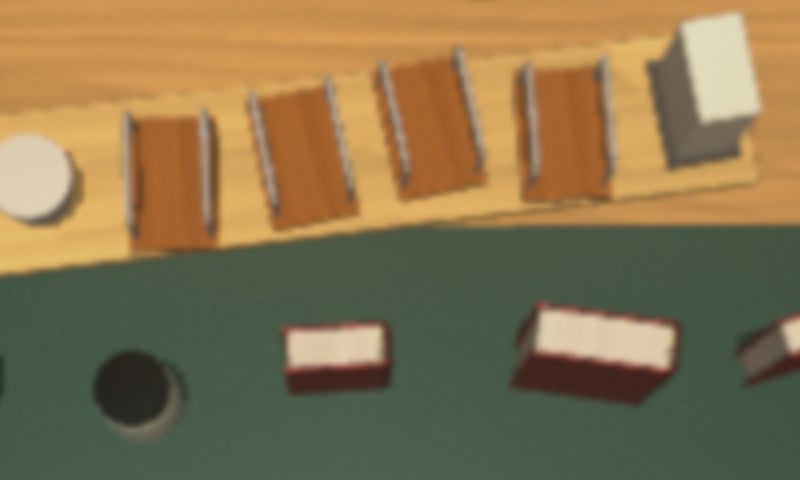

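View pics/crop2.png

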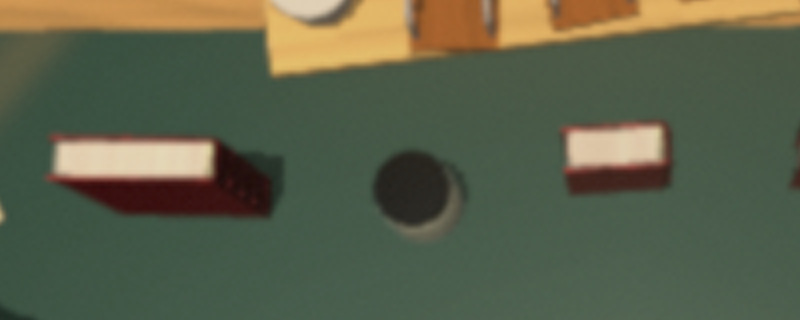

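Candidates for book_a in the top view:
- Red at (246,170): 100 mm tall, 72×30. This is the one.
- Blue at (373,274): same size, but it's the look-alike, so it stays.
- Red at (365,163): 118 mm, so book_b.
- Red at (309,168): 136 mm, so book_c.
- Red at (130,174): 154 mm, so book_d.

The crops confirm the colours, and each measured size matches its description. The bookend is on the −y side. From it, the stands take d (S1), c (S2), b (S3) and a (S4). I'll place a first and d last, so the gripper only ever works beside shorter books.

```bash
cat >> h.py <<'E'
def go(x,y,z,yaw):
    """x,y mm grasp point, z mm of the grasp point, yaw deg of jaw"""
    s,M=st()
    d=np.array([x,y,z+164])-np.array(s["tcp_pos"])*1000
    # aim: tool y = down
    yw=np.radians(yaw); T=np.column_stack([[np.cos(yw),np.sin(yw),0],[0,0,-1],[-np.sin(yw),np.cos(yw),0]])
    rv=Rot.from_matrix(M.T@T).as_rotvec()
    print("xyz",(M.T@d).round(1),"w",rv.round(4),"dist",np.linalg.norm(d).round(0))
E
python3 - <<'E'
from h import *
go(469.5,11.4,230,3.3)
E
```

```text
t 0.9 tcp [0.2896 0.5819 0.4047] jaw ang 63.54 ydir [ 0. -0. -1.] open 0.0872 F [-0.4 -0.3 -0.4] q [-1.21  0.33  0.04  1.47 -0.01  1.34 -0.06]
xyz [-430.6   10.8 -415.2] w [ 1.0000e-04  1.0514e+00 -0.0000e+00] dist 598.0
```

```bash
python3 -m handwheel '[{"fingers":-1,"x":-27,"y":0,"z":-26,"wy":0.07},{"fingers":-1,"x":-54,"y":1,"z":-52,"wy":0.14},{"fingers":-1,"x":-81,"y":2,"z":-78,"wy":0.21},{"fingers":-1,"x":-108,"y":3,"z":-104,"wy":0.28},{"fingers":-1,"x":-135,"y":4,"z":-130,"wy":0.35},{"fingers":-1,"x":-162,"y":4,"z":-156,"wy":0.42},{"fingers":-1,"x":-189,"y":5,"z":-182,"wy":0.49},{"fingers":-1,"x":-216,"y":5,"z":-208,"wy":0.56}]'
python3 - <<'E'
from h import *
go(469.5,11.4,230,3.3)
E
```

```text
t 0.9 tcp [0.2896 0.5819 0.4047] jaw ang 63.54 ydir [ 0. -0. -1.] open 0.0872 F [-0.4 -0.3 -0.4] q [-1.21  0.33  0.04  1.47 -0.01  1.34 -0.06]
xyz [-430.6   10.8 -415.2] w [ 1.0000e-04  1.0514e+00 -0.0000e+00] dist 598.0$[0]: bad value
```

```bash
python3 -m handwheel '[{"fingers":-1,"x":-27,"y":0,"z":-26,"wx":0,"wy":0.07,"wz":0},{"fingers":-1,"x":-54,"y":1,"z":-52,"wx":0,"wy":0.14,"wz":0},{"fingers":-1,"x":-81,"y":2,"z":-78,"wx":0,"wy":0.21,"wz":0},{"fingers":-1,"x":-108,"y":3,"z":-104,"wx":0,"wy":0.28,"wz":0},{"fingers":-1,"x":-135,"y":4,"z":-130,"wx":0,"wy":0.35,"wz":0},{"fingers":-1,"x":-162,"y":4,"z":-156,"wx":0,"wy":0.42,"wz":0},{"fingers":-1,"x":-189,"y":5,"z":-182,"wx":0,"wy":0.49,"wz":0},{"fingers":-1,"x":-216,"y":5,"z":-208,"wx":0,"wy":0.56,"wz":0}]'
python3 - <<'E'
from h import *
go(469.5,11.4,230,3.3)
E
```

```text
time_s: 1.57
tcp_pos: [0.3798, 0.2939, 0.3998]
tool_rot: [-1.528, -0.428, 0.427]
force: [1.2, 0.4, -0.0]
opening: 0.0869
t 1.57 tcp [0.3798 0.2939 0.3998] jaw ang 31.25 ydir [ 0.     0.001 -1.   ] open 0.0869 F [ 1.2  0.4 -0. ] q [-0.99 -0.02  0.24  1.88  0.    1.28 -0.21]
xyz [ -69.9    5.7 -288.1] w [-5.000e-04  4.879e-01  2.000e-04] dist 296.0
```

```bash
python3 -m handwheel '[{"fingers":-1,"x":-10,"y":1,"z":-41,"wx":0,"wy":0.07,"wz":0},{"fingers":-1,"x":-20,"y":2,"z":-82,"wx":0,"wy":0.14,"wz":0},{"fingers":-1,"x":-30,"y":3,"z":-122,"wx":0,"wy":0.21,"wz":0},{"fingers":-1,"x":-40,"y":4,"z":-163,"wx":0,"wy":0.28,"wz":0},{"fingers":-1,"x":-50,"y":5,"z":-204,"wx":0,"wy":0.35,"wz":0},{"fingers":-1,"x":-60,"y":6,"z":-245,"wx":0,"wy":0.42,"wz":0},{"fingers":-1,"x":-70,"y":6,"z":-286,"wx":0,"wy":0.488,"wz":0},{"fingers":-1,"x":-70,"y":6,"z":-288,"wx":0,"wy":0.488,"wz":0}]'
python3 - <<'E'
from h import *
go(469.5,11.4,80,3.3)
c=manip.capture("wrist");cv2.imwrite("pics/w1.png",c["pixels"])
E
```

```text
time_s: 2.23
tcp_pos: [0.4711, 0.0062, 0.3944]
tool_rot: [-1.572, -0.039, 0.036]
force: [-0.8, -0.5, -0.2]
opening: 0.0871
t 2.23 tcp [0.4711 0.0062 0.3944] jaw ang 2.76 ydir [ 0.002 -0.001 -1.   ] open 0.0871 F [-0.8 -0.5 -0.2] q [-0.69 -0.06  0.56  1.92  0.03  1.27 -0.09]
xyz [ -1.6 150.4   5.5] w [ 0.0013 -0.0095  0.0019] dist 151.0
```

View pics/w1.png

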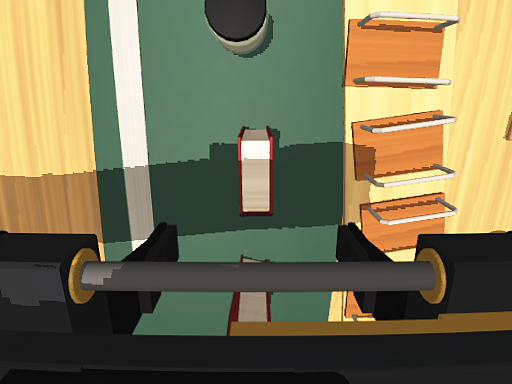

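Run:
```python
from h import *
c=manip.capture("wrist"); W=cloud(c)
for r in manip.regions_of("book_a",c):
    P=W[r["region"]]; P=P[np.isfinite(P[:,2])]
    zt=np.percentile(P[:,2],95); T=P[abs(P[:,2]-zt)<.006]
    print(round(r["confidence"],2),r["extent"],round(np.median(T[:,2])*1000,1),rect(T[:,:2]))
```

```text
0.92 [235.2, 128.6, 271.3, 220.0] 97.6 (470.0, 13.3, 71.6, 29.9, -86.2)
0.67 [224.4, 292.9, 267.6, 334.8] 113.7 (473.1, -118.7, 31.6, 10.1, -8.7)
```

The wrist depth puts book_a at (470, 13), which agrees with the top view. Descending to grasp it.

```bash
python3 -m handwheel '[{"fingers":-1,"x":-1,"y":30,"z":6,"wx":0,"wy":-0.01,"wz":0},{"fingers":-1,"x":-1,"y":60,"z":6,"wx":0,"wy":-0.01,"wz":0},{"fingers":-1,"x":-1,"y":90,"z":6,"wx":0,"wy":-0.01,"wz":0},{"fingers":-1,"x":-1,"y":115,"z":6,"wx":0,"wy":-0.01,"wz":0},{"fingers":-1,"x":-1,"y":135,"z":6,"wx":0,"wy":-0.01,"wz":0},{"fingers":-1,"x":-1,"y":146,"z":6,"wx":0,"wy":-0.01,"wz":0},{"fingers":-1,"x":-1,"y":150,"z":6,"wx":0,"wy":-0.01,"wz":0},{"fingers":-1,"x":-1,"y":150,"z":6,"wx":0,"wy":-0.01,"wz":0}]' && python3 -m handwheel '[{"fingers":1,"x":0,"y":0,"z":0,"wx":0,"wy":0,"wz":0},{"fingers":1,"x":0,"y":0,"z":0,"wx":0,"wy":0,"wz":0},{"fingers":1,"x":0,"y":0,"z":0,"wx":0,"wy":0,"wz":0},{"fingers":1,"x":0,"y":0,"z":0,"wx":0,"wy":0,"wz":0},{"fingers":1,"x":0,"y":0,"z":0,"wx":0,"wy":0,"wz":0},{"fingers":1,"x":0,"y":0,"z":0,"wx":0,"wy":0,"wz":0},{"fingers":1,"x":0,"y":0,"z":0,"wx":0,"wy":0,"wz":0},{"fingers":1,"x":0,"y":0,"z":0,"wx":0,"wy":0,"wz":0}]'
python3 - <<'E'
from h import *
go(469.7,12.3,80,3.3)
E
```

```text
time_s: 3.05
tcp_pos: [0.4686, 0.0205, 0.2434]
tool_rot: [-1.57, -0.056, 0.058]
force: [1.2, 0.5, 0.8]
opening: 0.087
time_s: 3.72
tcp_pos: [0.4688, 0.0195, 0.2438]
tool_rot: [-1.57, -0.056, 0.056]
force: [0.5, 0.5, -0.5]
opening: 0.0418
t 3.72 tcp [0.4688 0.0195 0.2438] jaw ang 4.06 ydir [ 0.  0. -1.] open 0.0418 F [ 0.5  0.5 -0.5] q [-0.67  0.13  0.57  2.1  -0.09  0.94  0.02]
xyz [ 0.4 -0.2 -7.3] w [-0.      0.0133  0.    ] dist 7.0
```

```bash
python3 -m handwheel '[{"fingers":0.1,"x":0,"y":0,"z":-7,"wx":0,"wy":0.01,"wz":0},{"fingers":0.1,"x":0,"y":0,"z":-7,"wx":0,"wy":0.01,"wz":0},{"fingers":1,"x":0,"y":0,"z":-7,"wx":0,"wy":0.01,"wz":0},{"fingers":1,"x":0,"y":0,"z":-7,"wx":0,"wy":0.01,"wz":0},{"fingers":1,"x":0,"y":0,"z":-7,"wx":0,"wy":0.01,"wz":0},{"fingers":1,"x":0,"y":0,"z":-7,"wx":0,"wy":0.01,"wz":0},{"fingers":1,"x":0,"y":0,"z":-7,"wx":0,"wy":0.01,"wz":0},{"fingers":1,"x":0,"y":0,"z":-7,"wx":0,"wy":0.01,"wz":0}]'
python3 - <<'E'
from h import *
go(469.7,12.3,80,3.3)
E
```

```text
time_s: 4.38
tcp_pos: [0.4693, 0.0126, 0.2437]
tool_rot: [-1.57, -0.048, 0.048]
force: [0.5, 0.3, -1.7]
opening: 0.0297
t 4.38 tcp [0.4693 0.0126 0.2437] jaw ang 3.5 ydir [-0. -0. -1.] open 0.0297 F [ 0.5  0.3 -1.7] q [-0.66  0.13  0.58  2.1  -0.09  0.94  0.03]
xyz [ 0.4 -0.3 -0.3] w [ 0.0001  0.0035 -0.0001] dist 1.0
```

```bash
python3 -m handwheel '[{"fingers":1,"x":0,"y":-20,"z":0,"wx":0,"wy":0,"wz":0},{"fingers":1,"x":0,"y":-55,"z":0,"wx":0,"wy":0,"wz":0},{"fingers":1,"x":0,"y":-90,"z":0,"wx":0,"wy":-0.1,"wz":0},{"fingers":1,"x":25,"y":-110,"z":20,"wx":0,"wy":-0.22,"wz":0},{"fingers":1,"x":50,"y":-110,"z":40,"wx":0,"wy":-0.34,"wz":0},{"fingers":1,"x":75,"y":-110,"z":60,"wx":0,"wy":-0.46,"wz":0},{"fingers":1,"x":100,"y":-110,"z":80,"wx":0,"wy":-0.58,"wz":0},{"fingers":1,"x":120,"y":-110,"z":95,"wx":0,"wy":-0.7,"wz":0}]'
python3 - <<'E'
from h import *
go(606.5,130.2,190,91.5)
E
```

```text
time_s: 5.05
tcp_pos: [0.5844, 0.1173, 0.3533]
tool_rot: [-1.485, -0.601, 0.601]
force: [-1.0, 0.1, -1.0]
opening: 0.0298
t 5.05 tcp [0.5844 0.1173 0.3533] jaw ang 44.06 ydir [-0.     0.001 -1.   ] open 0.0298 F [-1.   0.1 -1. ] q [-0.69  0.27  0.5   1.69 -0.14  1.21  0.61]
xyz [24.9 -0.7 -6.1] w [-6.00e-04 -8.28e-01  4.00e-04] dist 26.0
```

```bash
python3 -m handwheel '[{"fingers":1,"x":5,"y":0,"z":-1,"wx":0,"wy":-0.12,"wz":0},{"fingers":1,"x":10,"y":0,"z":-2,"wx":0,"wy":-0.24,"wz":0},{"fingers":1,"x":15,"y":0,"z":-3,"wx":0,"wy":-0.36,"wz":0},{"fingers":1,"x":20,"y":0,"z":-5,"wx":0,"wy":-0.48,"wz":0},{"fingers":1,"x":25,"y":0,"z":-6,"wx":0,"wy":-0.6,"wz":0},{"fingers":1,"x":25,"y":0,"z":-6,"wx":0,"wy":-0.72,"wz":0},{"fingers":1,"x":25,"y":0,"z":-6,"wx":0,"wy":-0.83,"wz":0},{"fingers":1,"x":25,"y":0,"z":-6,"wx":0,"wy":-0.83,"wz":0}]'
python3 - <<'E'
from h import *
go(606.5,130.2,190,91.5)
c=manip.capture("top"); W=cloud(c)
go(606.5,130.2,101,91.5)
H=W[(W[...,2]>.178)&(W[...,2]<.22)]
cv2.imwrite("pics/t2.png",c["pixels"])
E
```

```text
time_s: 5.72
tcp_pos: [0.6054, 0.1277, 0.3533]
tool_rot: [-1.197, -1.227, 1.229]
force: [-0.6, -0.0, -1.0]
opening: 0.0298
t 5.72 tcp [0.6054 0.1277 0.3533] jaw ang 91.46 ydir [-0.001 -0.    -1.   ] open 0.0298 F [-0.6 -0.  -1. ] q [-0.58  0.31  0.37  1.63 -0.12  1.23  1.41]
xyz [ 2.5 -0.7 -1.1] w [-0.0009 -0.0007 -0.0002] dist 3.0
t 5.77 tcp [0.6054 0.1276 0.3533] jaw ang 91.05 ydir [-0.001 -0.    -1.   ] open 0.0303 F [-0.3  0.2 -2.2] q [-0.58  0.31  0.37  1.63 -0.12  1.23  1.4 ]
xyz [ 2.6 88.3 -1.2] w [-0.0008 -0.0078 -0.0001] dist 88.0
```

View pics/t2.png

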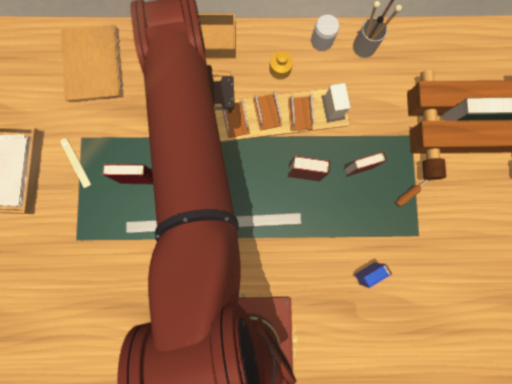

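The arm hides the stand from the top camera, so I'm relying on the measured pose. Lowering now.

```bash
python3 -m handwheel '[{"fingers":1,"x":2.5,"y":15,"z":-1,"wx":0,"wy":-0.005,"wz":0},{"fingers":1,"x":2.5,"y":35,"z":-1,"wx":0,"wy":-0.005,"wz":0},{"fingers":1,"x":2.5,"y":55,"z":-1,"wx":0,"wy":-0.005,"wz":0},{"fingers":1,"x":2.5,"y":72,"z":-1,"wx":0,"wy":-0.005,"wz":0},{"fingers":1,"x":2.5,"y":82,"z":-1,"wx":0,"wy":-0.005,"wz":0},{"fingers":1,"x":2.5,"y":87,"z":-1,"wx":0,"wy":-0.005,"wz":0},{"fingers":1,"x":2.5,"y":88,"z":-1,"wx":0,"wy":-0.005,"wz":0},{"fingers":1,"x":2.5,"y":88,"z":-1,"wx":0,"wy":-0.005,"wz":0}]'
python3 - <<'E'
from h import *
go(606.5,130.2,100,91.5)
c=manip.capture("side");cv2.imwrite("pics/s3.png",cv2.resize(c["pixels"][100:300,200:440],None,fx=3,fy=3))
E
```

```text
time_s: 6.43
tcp_pos: [0.6067, 0.1302, 0.2662]
tool_rot: [-1.198, -1.227, 1.227]
force: [0.3, -1.2, -2.1]
opening: 0.0295
t 6.43 tcp [0.6067 0.1302 0.2662] jaw ang 91.38 ydir [ 0.  0. -1.] open 0.0295 F [ 0.3 -1.2 -2.1] q [-0.57  0.39  0.35  1.71 -0.15  1.06  1.43]
xyz [0.  2.2 0.2] w [ 0.0004 -0.0022  0.    ] dist 2.0
```

View pics/s3.png

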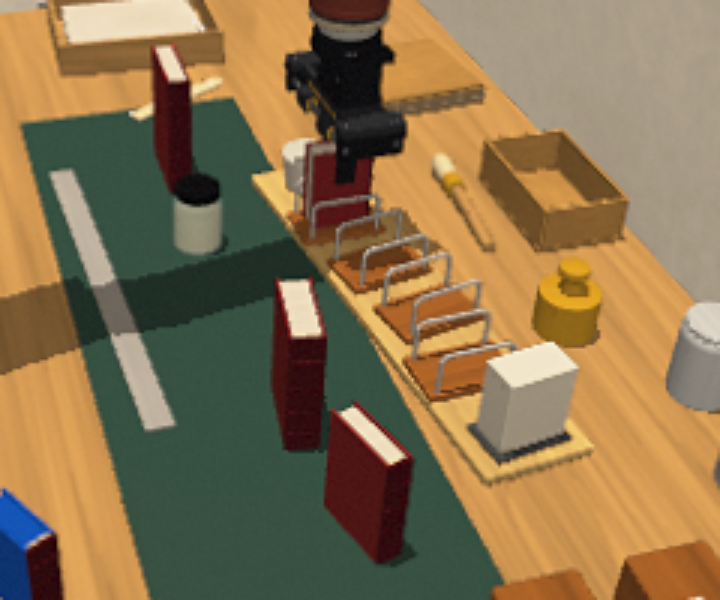

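The book sits between the wires, at about (337,185) in the crop. I'll lower the last 2 mm, release and retreat.

```bash
python3 -m handwheel '[{"fingers":1,"x":0,"y":1,"z":0,"wx":0,"wy":0,"wz":0},{"fingers":1,"x":0,"y":2,"z":0,"wx":0,"wy":0,"wz":0},{"fingers":1,"x":0,"y":2,"z":0,"wx":0,"wy":0,"wz":0},{"fingers":-1,"x":0,"y":2,"z":0,"wx":0,"wy":0,"wz":0},{"fingers":-1,"x":0,"y":2,"z":0,"wx":0,"wy":0,"wz":0},{"fingers":-1,"x":0,"y":2,"z":0,"wx":0,"wy":0,"wz":0},{"fingers":-1,"x":0,"y":2,"z":0,"wx":0,"wy":0,"wz":0},{"fingers":-1,"x":0,"y":2,"z":0,"wx":0,"wy":0,"wz":0}]'
python3 - <<'E'
from h import *
go(606.5,130.2,230,91.5)
E
```

```text
time_s: 7.15
tcp_pos: [0.6065, 0.1301, 0.2639]
tool_rot: [-1.197, -1.228, 1.228]
force: [-0.1, 0.9, 0.7]
opening: 0.0551
t 7.15 tcp [0.6065 0.1301 0.2639] jaw ang 91.44 ydir [ 0.  0. -1.] open 0.0551 F [-0.1  0.9  0.7] q [-0.57  0.39  0.35  1.72 -0.15  1.06  1.43]
xyz [ 1.000e-01 -1.301e+02 -0.000e+00] w [ 0.0001 -0.001   0.    ] dist 130.0
```

```bash
python3 -m handwheel '[{"fingers":-1,"x":0,"y":-15,"z":0,"wx":0,"wy":0,"wz":0},{"fingers":-1,"x":0,"y":-50,"z":0,"wx":0,"wy":0,"wz":0},{"fingers":-1,"x":0,"y":-90,"z":0,"wx":0,"wy":0,"wz":0},{"fingers":-1,"x":0,"y":-130,"z":0,"wx":0,"wy":0,"wz":0},{"fingers":-1,"x":-35,"y":-130,"z":10,"wx":0,"wy":0.1,"wz":0},{"fingers":-1,"x":-73,"y":-130,"z":20,"wx":0,"wy":0.22,"wz":0},{"fingers":-1,"x":-111,"y":-130,"z":30,"wx":0,"wy":0.34,"wz":0},{"fingers":-1,"x":-150,"y":-130,"z":40,"wx":0,"wy":0.46,"wz":0}]'
python3 - <<'E'
from h import *
go(480,-324.5,230,15.5)
E
```

```text
time_s: 7.82
tcp_pos: [0.5696, -0.0222, 0.3941]
tool_rot: [-1.386, -0.88, 0.879]
force: [1.5, 0.0, 0.2]
opening: 0.0868
t 7.82 tcp [ 0.5696 -0.0222  0.3941] jaw ang 64.79 ydir [ 0.001  0.    -1.   ] open 0.0868 F [1.5 0.  0.2] q [-0.49  0.18  0.51  1.7  -0.09  1.28  1.18]
xyz [-3.117e+02 -1.000e-01 -4.770e+01] w [2.000e-04 8.603e-01 8.000e-04] dist 315.0
```

```bash
python3 -m handwheel '[{"fingers":-1,"x":-40,"y":0,"z":-6,"wx":0,"wy":0.12,"wz":0},{"fingers":-1,"x":-81,"y":0,"z":-12,"wx":0,"wy":0.24,"wz":0},{"fingers":-1,"x":-121,"y":0,"z":-18,"wx":0,"wy":0.36,"wz":0},{"fingers":-1,"x":-162,"y":0,"z":-24,"wx":0,"wy":0.48,"wz":0},{"fingers":-1,"x":-202,"y":0,"z":-30,"wx":0,"wy":0.6,"wz":0},{"fingers":-1,"x":-242,"y":0,"z":-36,"wx":0,"wy":0.72,"wz":0},{"fingers":-1,"x":-282,"y":0,"z":-42,"wx":0,"wy":0.84,"wz":0},{"fingers":-1,"x":-312,"y":0,"z":-48,"wx":0,"wy":0.86,"wz":0}]'
python3 - <<'E'
from h import *
c=manip.capture("wrist"); W=cloud(c)
for r in manip.regions_of("book_a",c):
    P=W[r["region"]]; P=P[np.isfinite(P[:,2])]
    zt=np.percentile(P[:,2],95); T=P[abs(P[:,2]-zt)<.006]
    print(round(r["confidence"],2),r["extent"],round(np.median(T[:,2])*1000,1),rect(T[:,:2]))
go(480,-324.5,97,15.5)
c=manip.capture("top");W=cloud(c); cv2.imwrite("pics/t4.png",c["pixels"])
for r in manip.regions_of("book_a",c):
    P=W[r["region"]]; P=P[np.isfinite(P[:,2])]
    zt=np.percentile(P[:,2],95); T=P[abs(P[:,2]-zt)<.006]
    print("top",round(r["confidence"],2),r["extent"],round(np.median(T[:,2])*1000,1),rect(T[:,:2]))
E
```

```text
time_s: 8.48
tcp_pos: [0.4803, -0.3273, 0.3943]
tool_rot: [-1.562, -0.209, 0.208]
force: [-0.2, -1.0, 0.6]
opening: 0.0868
0.84 [241.1, 125.8, 276.2, 232.8] 115.6 (480.2, -322.3, 83.0, 26.0, -73.7)
0.72 [248.5, 0.0, 314.1, 63.0] 134.1 (462.2, -196.2, 34.7, 29.7, -6.8)
0.64 [1.7, 63.5, 26.6, 135.3] 34.5 (204.7, -345.5, 26.9, 6.7, -71.4)
0.5 [397.8, 1.6, 511.4, 93.5] 66.2 (643.9, -155.1, 81.7, 60.7, 3.2)
t 8.58 tcp [ 0.4792 -0.3296  0.3943] jaw ang 15.27 ydir [-0.    -0.003 -1.   ] open 0.0868 F [-1.2  0.3  0.6] q [-0.15  0.25  0.81  1.68 -0.18  1.29  0.96]
xyz [  2.3 133.3   5.1] w [ 0.0027 -0.004  -0.0011] dist 133.0
top 0.92 [290.0, 154.4, 332.5, 184.1] 134.2 (466.1, -163.7, 95.8, 34.7, 81.6)
top 0.78 [343.6, 152.0, 386.6, 177.4] 116.3 (479.7, -323.9, 85.2, 26.5, -73.8)
top 0.73 [102.6, 161.7, 160.4, 184.0] 152.0 (453.1, 313.9, 102.9, 28.6, 89.0)
top 0.6 [193.8, 103.2, 214.0, 138.9] 118.0 (603.9, 129.0, 67.1, 29.5, 1.1)
```

View pics/t4.png

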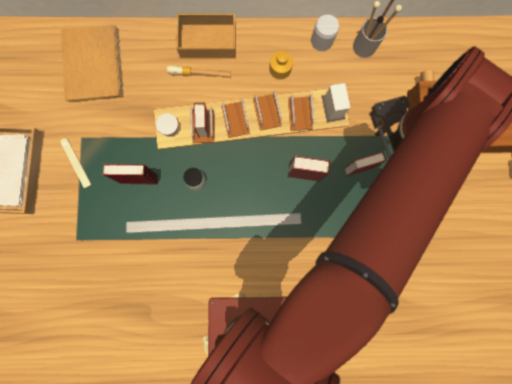

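Book_a stands in its stand at (604,129), top at 118 mm, upright. Descending on book_b.

```bash
python3 -m handwheel '[{"fingers":-1,"x":2,"y":20,"z":5,"wx":0,"wy":-0.01,"wz":0},{"fingers":-1,"x":2,"y":55,"z":5,"wx":0,"wy":-0.01,"wz":0},{"fingers":-1,"x":2,"y":85,"z":5,"wx":0,"wy":-0.01,"wz":0},{"fingers":-1,"x":2,"y":110,"z":5,"wx":0,"wy":-0.01,"wz":0},{"fingers":-1,"x":2,"y":126,"z":5,"wx":0,"wy":-0.01,"wz":0},{"fingers":-1,"x":2,"y":132,"z":5,"wx":0,"wy":-0.01,"wz":0},{"fingers":-1,"x":2,"y":132,"z":5,"wx":0,"wy":-0.01,"wz":0},{"fingers":-1,"x":2,"y":132,"z":5,"wx":0,"wy":-0.01,"wz":0}]'
python3 - <<'E'
from h import *
go(480,-323.3,98,16)
E
```

```text
time_s: 9.35
tcp_pos: [0.4836, -0.3181, 0.2625]
tool_rot: [-1.559, -0.226, 0.225]
force: [0.2, 1.1, 0.6]
opening: 0.0867
t 9.35 tcp [ 0.4836 -0.3181  0.2625] jaw ang 16.46 ydir [ 0.001 -0.    -1.   ] open 0.0867 F [0.2 1.1 0.6] q [-0.11  0.38  0.75  1.84 -0.29  1.04  1.04]
xyz [-4.9  0.5 -4. ] w [0.0002 0.008  0.0005] dist 6.0
```

```bash
python3 -m handwheel '[{"fingers":-1,"x":-4.5,"y":0.5,"z":-4,"wx":0,"wy":0.008,"wz":0},{"fingers":0,"x":-4.5,"y":0.5,"z":-4,"wx":0,"wy":0.008,"wz":0},{"fingers":1,"x":-4.5,"y":0.5,"z":-4,"wx":0,"wy":0.008,"wz":0},{"fingers":1,"x":-4.5,"y":0.5,"z":-4,"wx":0,"wy":0.008,"wz":0},{"fingers":1,"x":-4.5,"y":0.5,"z":-4,"wx":0,"wy":0.008,"wz":0},{"fingers":1,"x":-4.5,"y":0.5,"z":-4,"wx":0,"wy":0.008,"wz":0},{"fingers":1,"x":-4.5,"y":0.5,"z":-4,"wx":0,"wy":0.008,"wz":0},{"fingers":1,"x":-4.5,"y":0.5,"z":-4,"wx":0,"wy":0.008,"wz":0}]' && python3 -m handwheel '[{"fingers":1,"x":0,"y":0,"z":0,"wx":0,"wy":0,"wz":0},{"fingers":1,"x":0,"y":0,"z":0,"wx":0,"wy":0,"wz":0},{"fingers":1,"x":0,"y":0,"z":0,"wx":0,"wy":0,"wz":0},{"fingers":1,"x":0,"y":0,"z":0,"wx":0,"wy":0,"wz":0},{"fingers":1,"x":0,"y":0,"z":0,"wx":0,"wy":0,"wz":0},{"fingers":1,"x":0,"y":-10,"z":0,"wx":0,"wy":0,"wz":0},{"fingers":1,"x":0,"y":-20,"z":0,"wx":0,"wy":0,"wz":0},{"fingers":1,"x":0,"y":-30,"z":0,"wx":0,"wy":0,"wz":0}]'
python3 - <<'E'
from h import *
go(626.5,36,245,101.4)
E
```

```text
time_s: 10.02
tcp_pos: [0.4798, -0.3237, 0.2613]
tool_rot: [-1.56, -0.218, 0.218]
force: [-0.3, -0.5, 0.0]
opening: 0.0482
time_s: 10.68
tcp_pos: [0.4797, -0.3239, 0.2924]
tool_rot: [-1.56, -0.218, 0.218]
force: [0.8, -0.1, -1.3]
opening: 0.0257
t 10.68 tcp [ 0.4797 -0.3239  0.2924] jaw ang 15.91 ydir [-0. -0. -1.] open 0.0257 F [ 0.8 -0.1 -1.3] q [-0.12  0.34  0.77  1.81 -0.26  1.1   1.02]
xyz [ 239.9 -116.7  305.8] w [ 1.000e-04 -1.492e+00 -2.000e-04] dist 406.0
```

```bash
python3 -m handwheel '[{"fingers":1,"x":0,"y":-40,"z":0,"wx":0,"wy":0,"wz":0},{"fingers":1,"x":0,"y":-80,"z":0,"wx":0,"wy":0,"wz":0},{"fingers":1,"x":10,"y":-115,"z":10,"wx":0,"wy":-0.12,"wz":0},{"fingers":1,"x":33,"y":-116,"z":42,"wx":0,"wy":-0.24,"wz":0},{"fingers":1,"x":57,"y":-116,"z":74,"wx":0,"wy":-0.36,"wz":0},{"fingers":1,"x":81,"y":-116,"z":106,"wx":0,"wy":-0.48,"wz":0},{"fingers":1,"x":105,"y":-116,"z":138,"wx":0,"wy":-0.6,"wz":0},{"fingers":1,"x":130,"y":-116,"z":170,"wx":0,"wy":-0.72,"wz":0}]'
python3 - <<'E'
from h import *
go(626.5,36,245,101.4)
E
```

```text
time_s: 11.35
tcp_pos: [0.5581, -0.1232, 0.4089]
tool_rot: [-1.426, -0.783, 0.78]
force: [0.3, -0.5, -1.8]
opening: 0.0254
t 11.35 tcp [ 0.5581 -0.1232  0.4089] jaw ang 57.48 ydir [ 0.002  0.    -1.   ] open 0.0254 F [ 0.3 -0.5 -1.8] q [-0.38  0.18  0.59  1.68 -0.11  1.31  1.24]
xyz [171.    0.   27.9] w [ 1.800e-03 -7.666e-01  5.000e-04] dist 173.0
```

```bash
python3 -m handwheel '[{"fingers":1,"x":30,"y":0,"z":5,"wx":0,"wy":-0.12,"wz":0},{"fingers":1,"x":60,"y":0,"z":10,"wx":0,"wy":-0.24,"wz":0},{"fingers":1,"x":90,"y":0,"z":15,"wx":0,"wy":-0.36,"wz":0},{"fingers":1,"x":120,"y":0,"z":20,"wx":0,"wy":-0.48,"wz":0},{"fingers":1,"x":150,"y":0,"z":25,"wx":0,"wy":-0.6,"wz":0},{"fingers":1,"x":168,"y":0,"z":28,"wx":0,"wy":-0.72,"wz":0},{"fingers":1,"x":168,"y":0,"z":28,"wx":0,"wy":-0.76,"wz":0},{"fingers":1,"x":168,"y":0,"z":28,"wx":0,"wy":-0.76,"wz":0}]'
python3 - <<'E'
from h import *
go(626.5,36,128,101.4)
E
```

```text
time_s: 12.02
tcp_pos: [0.6258, 0.0332, 0.408]
tool_rot: [-1.113, -1.349, 1.349]
force: [-0.0, -1.7, -2.2]
opening: 0.0259
t 12.02 tcp [0.6258 0.0332 0.408 ] jaw ang 100.96 ydir [ 0. -0. -1.] open 0.0259 F [-0.  -1.7 -2.2] q [-0.45  0.29  0.41  1.54 -0.12  1.33  1.73]
xyz [  2.7 116.   -1.2] w [ 0.0004 -0.0076 -0.0004] dist 116.0
```

```bash
python3 -m handwheel '[{"fingers":1,"x":2,"y":20,"z":-1,"wx":0,"wy":-0.007,"wz":0},{"fingers":1,"x":2,"y":50,"z":-1,"wx":0,"wy":-0.007,"wz":0},{"fingers":1,"x":2,"y":80,"z":-1,"wx":0,"wy":-0.007,"wz":0},{"fingers":1,"x":2,"y":105,"z":-1,"wx":0,"wy":-0.007,"wz":0},{"fingers":1,"x":2,"y":117,"z":-1,"wx":0,"wy":-0.007,"wz":0},{"fingers":1,"x":2,"y":122,"z":-1,"wx":0,"wy":-0.007,"wz":0},{"fingers":1,"x":2,"y":123,"z":-1,"wx":0,"wy":-0.007,"wz":0},{"fingers":1,"x":2,"y":123,"z":-1,"wx":0,"wy":-0.007,"wz":0}]'
python3 - <<'E'
from h import *
go(626.5,36,117.3,101.4)
c=manip.capture("side");cv2.imwrite("pics/s5.png",cv2.resize(c["pixels"][100:300,200:440],None,fx=3,fy=3))
E
```

```text
time_s: 12.68
tcp_pos: [0.6267, 0.0335, 0.2857]
tool_rot: [-1.113, -1.351, 1.349]
force: [0.1, 0.9, -1.6]
opening: 0.026
t 12.68 tcp [0.6267 0.0335 0.2857] jaw ang 101.07 ydir [ 0.002 -0.    -1.   ] open 0.026 F [ 0.1  0.9 -1.6] q [-0.43  0.39  0.39  1.68 -0.16  1.1   1.77]
xyz [ 2.5  4.4 -0.3] w [ 0.0017 -0.0058 -0.0003] dist 5.0
```

View pics/s5.png

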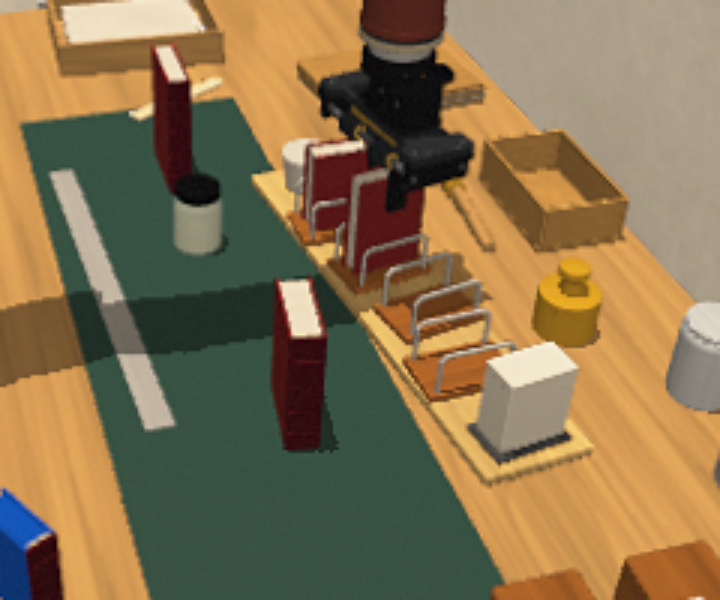

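Book_b is inside its hoops, at about (385,220) in the crop, with book_a standing behind it at (337,185). Lowering the last 4 mm and releasing.

```bash
python3 -m handwheel '[{"fingers":1,"x":2,"y":2,"z":0,"wx":0,"wy":0,"wz":0},{"fingers":1,"x":2,"y":4,"z":0,"wx":0,"wy":0,"wz":0},{"fingers":1,"x":2,"y":4,"z":0,"wx":0,"wy":0,"wz":0},{"fingers":-1,"x":2,"y":4,"z":0,"wx":0,"wy":0,"wz":0},{"fingers":-1,"x":2,"y":4,"z":0,"wx":0,"wy":0,"wz":0},{"fingers":-1,"x":2,"y":4,"z":0,"wx":0,"wy":0,"wz":0},{"fingers":-1,"x":2,"y":4,"z":0,"wx":0,"wy":0,"wz":0},{"fingers":-1,"x":2,"y":4,"z":0,"wx":0,"wy":0,"wz":0}]'
python3 - <<'E'
from h import *
go(466.2,-164,245,-8.3)
E
```

```text
time_s: 13.4
tcp_pos: [0.6258, 0.0358, 0.2802]
tool_rot: [-1.111, -1.351, 1.351]
force: [-0.8, -0.4, -0.5]
opening: 0.0513
t 13.4 tcp [0.6258 0.0358 0.2802] jaw ang 101.12 ydir [-0. -0. -1.] open 0.0513 F [-0.8 -0.4 -0.5] q [-0.44  0.39  0.39  1.69 -0.16  1.09  1.77]
xyz [-165.2 -128.7  195.2] w [-1.0000e-04  1.9098e+00 -3.0000e-04] dist 286.0
```

```bash
python3 -m handwheel '[{"fingers":-1,"x":0,"y":-15,"z":0,"wx":0,"wy":0,"wz":0},{"fingers":-1,"x":0,"y":-50,"z":0,"wx":0,"wy":0,"wz":0},{"fingers":-1,"x":0,"y":-90,"z":0,"wx":0,"wy":0.1,"wz":0},{"fingers":-1,"x":0,"y":-128,"z":0,"wx":0,"wy":0.22,"wz":0},{"fingers":-1,"x":-15,"y":-128,"z":20,"wx":0,"wy":0.34,"wz":0},{"fingers":-1,"x":-32,"y":-128,"z":40,"wx":0,"wy":0.46,"wz":0},{"fingers":-1,"x":-50,"y":-128,"z":60,"wx":0,"wy":0.58,"wz":0},{"fingers":-1,"x":-67,"y":-128,"z":80,"wx":0,"wy":0.7,"wz":0}]'
python3 - <<'E'
from h import *
go(466.2,-164,245,-8.3)
E
```

```text
time_s: 14.07
tcp_pos: [0.5594, -0.0464, 0.4083]
tool_rot: [-1.409, -0.825, 0.824]
force: [0.0, -1.1, 1.1]
opening: 0.0868
t 14.07 tcp [ 0.5594 -0.0464  0.4083] jaw ang 60.68 ydir [ 0.  0. -1.] open 0.0868 F [ 0.  -1.1  1.1] q [-0.49  0.16  0.55  1.7  -0.08  1.31  1.14]
xyz [-148.2   -0.7   23.7] w [1.000e-04 1.204e+00 2.000e-04] dist 150.0
```

```bash
python3 -m handwheel '[{"fingers":-1,"x":-20,"y":0,"z":4,"wx":0,"wy":0.12,"wz":0},{"fingers":-1,"x":-40,"y":0,"z":7,"wx":0,"wy":0.24,"wz":0},{"fingers":-1,"x":-60,"y":0,"z":10,"wx":0,"wy":0.36,"wz":0},{"fingers":-1,"x":-80,"y":0,"z":13,"wx":0,"wy":0.48,"wz":0},{"fingers":-1,"x":-100,"y":0,"z":16,"wx":0,"wy":0.6,"wz":0},{"fingers":-1,"x":-120,"y":0,"z":19,"wx":0,"wy":0.72,"wz":0},{"fingers":-1,"x":-138,"y":0,"z":22,"wx":0,"wy":0.84,"wz":0},{"fingers":-1,"x":-146,"y":0,"z":23,"wx":0,"wy":0.96,"wz":0}]'
python3 - <<'E'
from h import *
c=manip.capture("wrist"); W=cloud(c)
for r in manip.regions_of("book_a",c):
    P=W[r["region"]]; P=P[np.isfinite(P[:,2])]
    zt=np.percentile(P[:,2],95); T=P[abs(P[:,2]-zt)<.006]
    print(round(r["confidence"],2),r["extent"],round(np.median(T[:,2])*1000,1),rect(T[:,:2]))
go(466.2,-164,180,-8.3)
E
```

```text
time_s: 14.73
tcp_pos: [0.4678, -0.1642, 0.4084]
tool_rot: [-1.569, -0.076, 0.076]
force: [0.1, 0.0, 0.3]
opening: 0.0865
0.91 [219.9, 121.4, 290.0, 249.9] 133.5 (467.1, -162.7, 95.6, 34.1, 81.2)
0.69 [392.5, 0.0, 469.2, 5.3] 38.4 (608.0, 20.1, 40.5, 2.0, 8.8)
t 14.83 tcp [ 0.4684 -0.1635  0.4085] jaw ang 5.71 ydir [ 0.001  0.    -1.   ] open 0.087 F [ 0.8 -0.2 -0.5] q [-0.42 -0.01  0.68  1.85  0.01  1.3   0.35]
xyz [-2.3 64.5 -0.3] w [-0.0005  0.2446  0.0006] dist 65.0
```

```bash
python3 -m handwheel '[{"fingers":-1,"x":-2,"y":0,"z":0,"wx":0,"wy":0.12,"wz":0},{"fingers":-1,"x":-2,"y":10,"z":0,"wx":0,"wy":0.24,"wz":0},{"fingers":-1,"x":-2,"y":35,"z":0,"wx":0,"wy":0.245,"wz":0},{"fingers":-1,"x":-2,"y":65,"z":0,"wx":0,"wy":0.245,"wz":0},{"fingers":-1,"x":-2,"y":95,"z":0,"wx":0,"wy":0.245,"wz":0},{"fingers":-1,"x":-2,"y":118,"z":0,"wx":0,"wy":0.245,"wz":0},{"fingers":-1,"x":-2,"y":130,"z":0,"wx":0,"wy":0.245,"wz":0},{"fingers":-1,"x":-2,"y":132,"z":0,"wx":0,"wy":0.245,"wz":0}]'
python3 - <<'E'
from h import *
go(466.7,-163.2,112,-8.4)
E
```

```text
time_s: 15.5
tcp_pos: [0.467, -0.161, 0.2738]
tool_rot: [-1.569, 0.109, -0.102]
force: [-0.6, -0.2, -0.4]
opening: 0.0869
t 15.5 tcp [ 0.467  -0.161   0.2738] jaw ang -7.72 ydir [-0.004 -0.    -1.   ] open 0.0869 F [-0.6 -0.2 -0.4] q [-0.39  0.15  0.69  2.02 -0.11  1.01  0.21]
xyz [ 0.  -2.2 -2.3] w [ 0.0006  0.0118 -0.0043] dist 3.0
```

```bash
python3 -m handwheel '[{"fingers":-1,"x":0,"y":0,"z":-2,"wx":0,"wy":0.01,"wz":0},{"fingers":0,"x":0,"y":0,"z":-2,"wx":0,"wy":0.01,"wz":0},{"fingers":1,"x":0,"y":0,"z":-2,"wx":0,"wy":0.01,"wz":0},{"fingers":1,"x":0,"y":0,"z":-2,"wx":0,"wy":0.01,"wz":0},{"fingers":1,"x":0,"y":0,"z":-2,"wx":0,"wy":0.01,"wz":0},{"fingers":1,"x":0,"y":0,"z":-2,"wx":0,"wy":0.01,"wz":0},{"fingers":1,"x":0,"y":0,"z":-2,"wx":0,"wy":0.01,"wz":0},{"fingers":1,"x":0,"y":0,"z":-2,"wx":0,"wy":0.01,"wz":0}]' && python3 -m handwheel '[{"fingers":1,"x":0,"y":0,"z":0,"wx":0,"wy":0,"wz":0},{"fingers":1,"x":0,"y":0,"z":0,"wx":0,"wy":0,"wz":0},{"fingers":1,"x":0,"y":0,"z":0,"wx":0,"wy":0,"wz":0},{"fingers":1,"x":0,"y":0,"z":0,"wx":0,"wy":0,"wz":0},{"fingers":1,"x":0,"y":0,"z":0,"wx":0,"wy":0,"wz":0},{"fingers":1,"x":0,"y":-10,"z":0,"wx":0,"wy":0,"wz":0},{"fingers":1,"x":0,"y":-25,"z":0,"wx":0,"wy":0,"wz":0},{"fingers":1,"x":0,"y":-40,"z":0,"wx":0,"wy":0,"wz":0}]'
python3 - <<'E'
from h import *
go(648,-57.8,235,101.3)
E
```

```text
time_s: 16.17
tcp_pos: [0.4671, -0.1641, 0.2764]
tool_rot: [-1.567, 0.117, -0.118]
force: [0.2, 0.8, -0.2]
opening: 0.0484
time_s: 16.83
tcp_pos: [0.4667, -0.1641, 0.3168]
tool_rot: [-1.568, 0.119, -0.117]
force: [0.1, 0.7, -3.2]
opening: 0.0339
t 16.83 tcp [ 0.4667 -0.1641  0.3168] jaw ang -8.62 ydir [-0.002 -0.    -1.   ] open 0.0339 F [ 0.1  0.7 -3.2] q [-0.4   0.09  0.69  1.97 -0.06  1.1   0.16]
xyz [163.2 -82.6 132.2] w [-1.2000e-03 -1.9184e+00 -1.6000e-03] dist 226.0
```

```bash
python3 -m handwheel '[{"fingers":1,"x":0,"y":-40,"z":0,"wx":0,"wy":0,"wz":0},{"fingers":1,"x":0,"y":-80,"z":0,"wx":0,"wy":-0.1,"wz":0},{"fingers":1,"x":0,"y":-117,"z":0,"wx":0,"wy":-0.22,"wz":0},{"fingers":1,"x":16,"y":-117,"z":13,"wx":0,"wy":-0.34,"wz":0},{"fingers":1,"x":33,"y":-117,"z":26,"wx":0,"wy":-0.46,"wz":0},{"fingers":1,"x":50,"y":-117,"z":40,"wx":0,"wy":-0.58,"wz":0},{"fingers":1,"x":66,"y":-117,"z":53,"wx":0,"wy":-0.7,"wz":0},{"fingers":1,"x":82,"y":-117,"z":66,"wx":0,"wy":-0.82,"wz":0}]'
python3 - <<'E'
from h import *
go(648,-57.8,270,101.3)
E
```

```text
time_s: 17.5
tcp_pos: [0.5587, -0.1104, 0.4336]
tool_rot: [-1.505, -0.529, 0.529]
force: [-0.3, -0.5, -3.6]
opening: 0.0336
t 17.5 tcp [ 0.5587 -0.1104  0.4336] jaw ang 38.73 ydir [-0.  0. -1.] open 0.0336 F [-0.3 -0.5 -3.6] q [-0.44  0.17  0.64  1.65 -0.1   1.36  0.89]
xyz [102.6  -0.4 -14.9] w [-4.000e-04 -1.092e+00 -1.000e-04] dist 104.0
```

```bash
python3 -m handwheel '[{"fingers":1,"x":13,"y":0,"z":-2,"wx":0,"wy":-0.12,"wz":0},{"fingers":1,"x":26,"y":0,"z":-4,"wx":0,"wy":-0.24,"wz":0},{"fingers":1,"x":39,"y":0,"z":-6,"wx":0,"wy":-0.36,"wz":0},{"fingers":1,"x":52,"y":0,"z":-8,"wx":0,"wy":-0.48,"wz":0},{"fingers":1,"x":65,"y":0,"z":-10,"wx":0,"wy":-0.6,"wz":0},{"fingers":1,"x":78,"y":0,"z":-12,"wx":0,"wy":-0.72,"wz":0},{"fingers":1,"x":90,"y":0,"z":-14,"wx":0,"wy":-0.84,"wz":0},{"fingers":1,"x":100,"y":0,"z":-15,"wx":0,"wy":-0.96,"wz":0}]' && python3 -m handwheel '[{"fingers":1,"x":0,"y":0,"z":0,"wx":0,"wy":-0.12,"wz":0},{"fingers":1,"x":0,"y":0,"z":0,"wx":0,"wy":-0.12,"wz":0},{"fingers":1,"x":0,"y":30,"z":0,"wx":0,"wy":-0.12,"wz":0},{"fingers":1,"x":0,"y":60,"z":0,"wx":0,"wy":-0.12,"wz":0},{"fingers":1,"x":0,"y":70,"z":0,"wx":0,"wy":-0.12,"wz":0},{"fingers":1,"x":0,"y":70,"z":0,"wx":0,"wy":-0.12,"wz":0},{"fingers":1,"x":0,"y":70,"z":0,"wx":0,"wy":-0.12,"wz":0},{"fingers":1,"x":0,"y":70,"z":0,"wx":0,"wy":-0.12,"wz":0}]'
python3 - <<'E'
from h import *
go(648,-57.8,136,101.3)
E
```

```text
time_s: 18.17
tcp_pos: [0.6463, -0.0601, 0.4333]
tool_rot: [-1.177, -1.256, 1.258]
force: [-0.7, -0.2, -2.7]
opening: 0.0339
time_s: 18.83
tcp_pos: [0.6462, -0.061, 0.3653]
tool_rot: [-1.122, -1.341, 1.338]
force: [-0.2, -0.4, -2.5]
opening: 0.0335
t 18.83 tcp [ 0.6462 -0.061   0.3653] jaw ang 100.19 ydir [ 0.002 -0.    -1.   ] open 0.0335 F [-0.2 -0.4 -2.5] q [-0.32  0.37  0.46  1.54 -0.17  1.27  1.9 ]
xyz [ 2.9 65.3 -2.2] w [ 0.0023 -0.0195 -0.0007] dist 65.0
```

```bash
python3 -m handwheel '[{"fingers":1,"x":3,"y":0,"z":-2,"wx":0,"wy":-0.018,"wz":0},{"fingers":1,"x":3,"y":15,"z":-2,"wx":0,"wy":-0.018,"wz":0},{"fingers":1,"x":3,"y":35,"z":-2,"wx":0,"wy":-0.018,"wz":0},{"fingers":1,"x":3,"y":52,"z":-2,"wx":0,"wy":-0.018,"wz":0},{"fingers":1,"x":3,"y":61,"z":-2,"wx":0,"wy":-0.018,"wz":0},{"fingers":1,"x":3,"y":65,"z":-2,"wx":0,"wy":-0.018,"wz":0},{"fingers":1,"x":3,"y":65,"z":-2,"wx":0,"wy":-0.018,"wz":0},{"fingers":1,"x":3,"y":65,"z":-2,"wx":0,"wy":-0.018,"wz":0}]'
python3 - <<'E'
from h import *
go(648,-57.8,132.4,101.3)
c=manip.capture("side");cv2.imwrite("pics/s6.png",cv2.resize(c["pixels"][100:300,200:440],None,fx=3,fy=3))
E
```

```text
time_s: 19.5
tcp_pos: [0.6476, -0.0575, 0.2994]
tool_rot: [-1.11, -1.354, 1.353]
force: [1.2, -0.4, -2.5]
opening: 0.0337
t 19.5 tcp [ 0.6476 -0.0575  0.2994] jaw ang 101.3 ydir [ 0.001 -0.    -1.   ] open 0.0337 F [ 1.2 -0.4 -2.5] q [-0.32  0.43  0.44  1.61 -0.19  1.15  1.94]
xyz [-0.4  3.  -0.3] w [ 0.0013  0.0001 -0.0003] dist 3.0
```

View pics/s6.png

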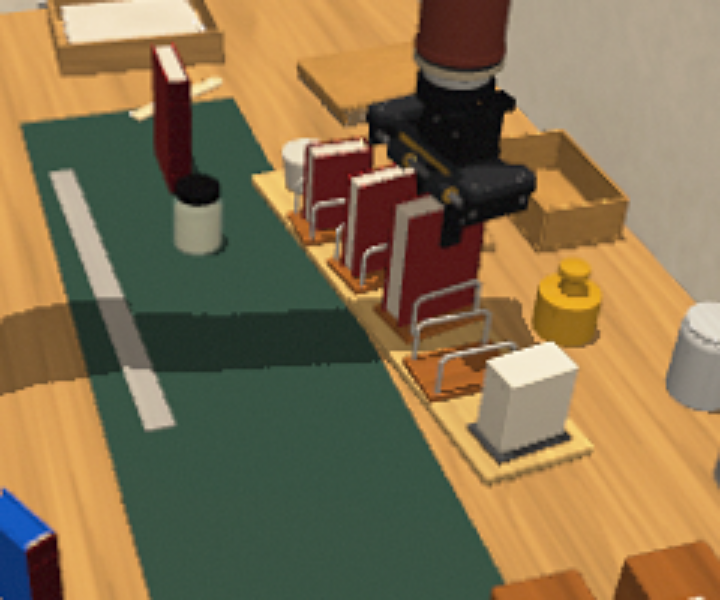

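Book_c is between its hoops at about (432,260), and books a and b are standing. Lowering the last 3 mm and releasing.

```bash
python3 -m handwheel '[{"fingers":1,"x":0,"y":2,"z":0,"wx":0,"wy":0,"wz":0},{"fingers":1,"x":0,"y":3,"z":0,"wx":0,"wy":0,"wz":0},{"fingers":1,"x":0,"y":3,"z":0,"wx":0,"wy":0,"wz":0},{"fingers":-1,"x":0,"y":3,"z":0,"wx":0,"wy":0,"wz":0},{"fingers":-1,"x":0,"y":3,"z":0,"wx":0,"wy":0,"wz":0},{"fingers":-1,"x":0,"y":3,"z":0,"wx":0,"wy":0,"wz":0},{"fingers":-1,"x":0,"y":3,"z":0,"wx":0,"wy":0,"wz":0},{"fingers":-1,"x":0,"y":3,"z":0,"wx":0,"wy":0,"wz":0}]'
python3 - <<'E'
from h import *
go(453.2,313.5,265,-1)
E
```

```text
time_s: 20.22
tcp_pos: [0.6472, -0.0574, 0.2952]
tool_rot: [-1.109, -1.353, 1.353]
force: [-0.8, -0.5, -0.3]
opening: 0.0591
t 20.22 tcp [ 0.6472 -0.0574  0.2952] jaw ang 101.3 ydir [-0. -0. -1.] open 0.0591 F [-0.8 -0.5 -0.3] q [-0.31  0.43  0.44  1.61 -0.19  1.14  1.94]
xyz [ 401.7 -133.8  117.6] w [-1.0000e-04  1.7854e+00 -1.0000e-04] dist 439.0
```

```bash
python3 -m handwheel '[{"fingers":-1,"x":0,"y":-15,"z":0,"wx":0,"wy":0,"wz":0},{"fingers":-1,"x":0,"y":-50,"z":0,"wx":0,"wy":0,"wz":0},{"fingers":-1,"x":0,"y":-90,"z":0,"wx":0,"wy":0.1,"wz":0},{"fingers":-1,"x":0,"y":-130,"z":0,"wx":0,"wy":0.22,"wz":0},{"fingers":-1,"x":38,"y":-133,"z":11,"wx":0,"wy":0.34,"wz":0},{"fingers":-1,"x":76,"y":-133,"z":22,"wx":0,"wy":0.46,"wz":0},{"fingers":-1,"x":114,"y":-133,"z":33,"wx":0,"wy":0.58,"wz":0},{"fingers":-1,"x":152,"y":-133,"z":44,"wx":0,"wy":0.7,"wz":0}]'
python3 - <<'E'
from h import *
go(453.2,313.5,265,-1)
E
```

```text
time_s: 20.88
tcp_pos: [0.5764, 0.0786, 0.4285]
tool_rot: [-1.401, -0.844, 0.843]
force: [0.2, -0.6, 1.1]
opening: 0.0869
t 20.88 tcp [0.5764 0.0786 0.4285] jaw ang 62.08 ydir [ 0.  0. -1.] open 0.0869 F [ 0.2 -0.6  1.1] q [-0.64  0.19  0.5   1.62 -0.09  1.35  0.95]
xyz [149.8  -0.5 218.8] w [-1.0000e-04  1.1009e+00  5.0000e-04] dist 265.0
```

```bash
python3 -m handwheel '[{"fingers":-1,"x":19,"y":0,"z":28,"wx":0,"wy":0.12,"wz":0},{"fingers":-1,"x":38,"y":0,"z":56,"wx":0,"wy":0.24,"wz":0},{"fingers":-1,"x":57,"y":0,"z":84,"wx":0,"wy":0.36,"wz":0},{"fingers":-1,"x":76,"y":0,"z":112,"wx":0,"wy":0.48,"wz":0},{"fingers":-1,"x":95,"y":0,"z":140,"wx":0,"wy":0.6,"wz":0},{"fingers":-1,"x":114,"y":0,"z":168,"wx":0,"wy":0.72,"wz":0},{"fingers":-1,"x":132,"y":0,"z":194,"wx":0,"wy":0.84,"wz":0},{"fingers":-1,"x":146,"y":0,"z":214,"wx":0,"wy":0.96,"wz":0}]' && python3 -m handwheel '[{"fingers":-1,"x":0,"y":0,"z":0,"wx":0,"wy":0.12,"wz":0},{"fingers":-1,"x":0,"y":0,"z":0,"wx":0,"wy":0.13,"wz":0},{"fingers":-1,"x":0,"y":0,"z":0,"wx":0,"wy":0.13,"wz":0},{"fingers":-1,"x":0,"y":0,"z":0,"wx":0,"wy":0.13,"wz":0},{"fingers":-1,"x":0,"y":0,"z":0,"wx":0,"wy":0.13,"wz":0},{"fingers":-1,"x":0,"y":0,"z":0,"wx":0,"wy":0.13,"wz":0},{"fingers":-1,"x":0,"y":0,"z":0,"wx":0,"wy":0.13,"wz":0},{"fingers":-1,"x":0,"y":0,"z":0,"wx":0,"wy":0.13,"wz":0}]'
python3 - <<'E'
from h import *
for cam in ("wrist","top"):
  c=manip.capture(cam); W=cloud(c)
  cv2.imwrite(f"pics/{cam}7.png",c["pixels"])
  for r in manip.regions_of("book_a",c):
    P=W[r["region"]]; P=P[np.isfinite(P[:,2])]
    zt=np.percentile(P[:,2],95); T=P[abs(P[:,2]-zt)<.006]
    print(cam,round(r["confidence"],2),r["extent"],round(np.median(T[:,2])*1000,1),rect(T[:,:2]))
go(453.2,313.5,130,-1)
E
```

```text
time_s: 21.55
tcp_pos: [0.4535, 0.3083, 0.4284]
tool_rot: [-1.567, -0.109, 0.109]
force: [0.0, 0.4, -0.4]
opening: 0.0871
time_s: 22.22
tcp_pos: [0.4556, 0.3055, 0.4283]
tool_rot: [-1.571, -0.01, 0.01]
force: [-1.1, -0.1, -0.7]
opening: 0.087
wrist 0.81 [336.3, 289.3, 371.6, 321.7] 104.5 (579.2, 145.6, 17.7, 3.7, 9.1)
wrist 0.66 [234.3, 105.9, 277.0, 237.3] 151.6 (454.1, 317.7, 105.3, 28.0, 88.7)
top 0.76 [260.8, 78.3, 278.9, 129.3] 154.2 (647.2, -57.8, 92.5, 34.2, 11.1)
top 0.74 [194.5, 101.9, 213.0, 137.6] 118.6 (605.4, 128.7, 69.6, 29.3, 0.4)
top 0.66 [351.3, 259.9, 389.3, 287.3] 98.4 (177.9, -330.9, 73.2, 30.1, -61.2)
top 0.63 [113.3, 162.9, 158.3, 184.1] 152.2 (453.0, 303.3, 83.3, 28.2, 88.3)
top 0.56 [226.6, 90.5, 240.6, 130.7] 136.5 (625.2, 36.7, 81.6, 25.1, 10.9)
t 22.42 tcp [0.4554 0.3058 0.4283] jaw ang 0.73 ydir [-0. -0. -1.] open 0.0869 F [-0.3 -0.1  0.1] q [-1.02  0.11  0.38  1.7  -0.04  1.34 -0.62]
xyz [ -2.  134.3   7.8] w [ 0.      0.0302 -0.0001] dist 135.0
```

View pics/wrist7.png

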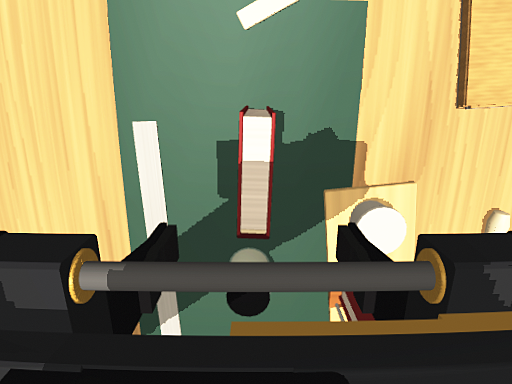

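The wrist view shows book_d at (256,170), clear of the jar at (248,285). Depth puts its centre at about (453.7, 316). The top view has a, b and c upright and centred. Descending on d.

```bash
python3 -m handwheel '[{"fingers":-1,"x":-2,"y":0,"z":10,"wx":0,"wy":0.033,"wz":0},{"fingers":-1,"x":-2,"y":25,"z":10,"wx":0,"wy":0.033,"wz":0},{"fingers":-1,"x":-2,"y":60,"z":10,"wx":0,"wy":0.033,"wz":0},{"fingers":-1,"x":-2,"y":92,"z":10,"wx":0,"wy":0.033,"wz":0},{"fingers":-1,"x":-2,"y":117,"z":10,"wx":0,"wy":0.033,"wz":0},{"fingers":-1,"x":-2,"y":130,"z":10,"wx":0,"wy":0.033,"wz":0},{"fingers":-1,"x":-2,"y":134,"z":10,"wx":0,"wy":0.033,"wz":0},{"fingers":-1,"x":-2,"y":134,"z":10,"wx":0,"wy":0.033,"wz":0}]'
python3 - <<'E'
from h import *
go(453.7,316,130,-1.2)
E
```

```text
time_s: 23.08
tcp_pos: [0.453, 0.3157, 0.2935]
tool_rot: [-1.572, 0.017, -0.015]
force: [-0.4, 1.2, -0.2]
opening: 0.0874
t 23.08 tcp [0.453  0.3157 0.2935] jaw ang -1.16 ydir [-0.001 -0.001 -1.   ] open 0.0874 F [-0.4  1.2 -0.2] q [-1.01  0.23  0.36  1.86 -0.09  1.07 -0.63]
xyz [ 0.7 -0.5  0.3] w [ 0.0014  0.0008 -0.0012] dist 1.0
```

```bash
python3 -m handwheel '[{"fingers":0,"x":0.5,"y":0,"z":0,"wx":0,"wy":0,"wz":0},{"fingers":1,"x":0.5,"y":0,"z":0,"wx":0,"wy":0,"wz":0},{"fingers":1,"x":0.5,"y":0,"z":0,"wx":0,"wy":0,"wz":0},{"fingers":1,"x":0.5,"y":0,"z":0,"wx":0,"wy":0,"wz":0},{"fingers":1,"x":0.5,"y":0,"z":0,"wx":0,"wy":0,"wz":0},{"fingers":1,"x":0.5,"y":0,"z":0,"wx":0,"wy":0,"wz":0},{"fingers":1,"x":0.5,"y":0,"z":0,"wx":0,"wy":0,"wz":0},{"fingers":1,"x":0.5,"y":0,"z":0,"wx":0,"wy":0,"wz":0}]' && python3 -m handwheel '[{"fingers":1,"x":0,"y":0,"z":0,"wx":0,"wy":0,"wz":0},{"fingers":1,"x":0,"y":0,"z":0,"wx":0,"wy":0,"wz":0},{"fingers":1,"x":0,"y":0,"z":0,"wx":0,"wy":0,"wz":0},{"fingers":1,"x":0,"y":0,"z":0,"wx":0,"wy":0,"wz":0},{"fingers":1,"x":0,"y":-10,"z":0,"wx":0,"wy":0,"wz":0},{"fingers":1,"x":0,"y":-35,"z":0,"wx":0,"wy":0,"wz":0},{"fingers":1,"x":0,"y":-70,"z":0,"wx":0,"wy":0,"wz":0},{"fingers":1,"x":0,"y":-105,"z":0,"wx":0,"wy":0,"wz":0}]'
python3 - <<'E'
from h import *
go(642,-155.7,320,92)
E
```

```text
time_s: 23.75
tcp_pos: [0.4537, 0.3158, 0.2944]
tool_rot: [-1.571, 0.016, -0.016]
force: [0.8, 0.4, 0.1]
opening: 0.0414
time_s: 24.42
tcp_pos: [0.4533, 0.3154, 0.4002]
tool_rot: [-1.573, 0.017, -0.015]
force: [0.6, 1.1, -2.5]
opening: 0.0279
t 24.42 tcp [0.4533 0.3154 0.4002] jaw ang -1.18 ydir [-0.002 -0.002 -1.   ] open 0.0279 F [ 0.6  1.1 -2.5] q [-1.03  0.14  0.37  1.73 -0.05  1.29 -0.66]
xyz [ 198.3  -83.2 -467.2] w [ 2.0000e-04 -1.6263e+00 -2.8000e-03] dist 514.0
```

```bash
python3 -m handwheel '[{"fingers":1,"x":0,"y":-40,"z":0,"wx":0,"wy":0,"wz":0},{"fingers":1,"x":0,"y":-80,"z":-10,"wx":0,"wy":-0.1,"wz":0},{"fingers":1,"x":12,"y":-83,"z":-45,"wx":0,"wy":-0.22,"wz":0},{"fingers":1,"x":26,"y":-83,"z":-82,"wx":0,"wy":-0.34,"wz":0},{"fingers":1,"x":40,"y":-83,"z":-119,"wx":0,"wy":-0.46,"wz":0},{"fingers":1,"x":55,"y":-83,"z":-156,"wx":0,"wy":-0.58,"wz":0},{"fingers":1,"x":70,"y":-83,"z":-193,"wx":0,"wy":-0.7,"wz":0},{"fingers":1,"x":86,"y":-83,"z":-230,"wx":0,"wy":-0.82,"wz":0}]'
python3 - <<'E'
from h import *
go(642,-155.7,320,92)
E
```

```text
time_s: 25.08
tcp_pos: [0.53, 0.0948, 0.4829]
tool_rot: [-1.487, -0.597, 0.597]
force: [1.3, 0.8, -3.9]
opening: 0.0275
t 25.08 tcp [0.53   0.0948 0.4829] jaw ang 43.75 ydir [ 0.  0. -1.] open 0.0275 F [ 1.3  0.8 -3.9] q [-0.77  0.07  0.55  1.64 -0.03  1.45  0.54]
xyz [ -92.4   -1.2 -258.4] w [-2.000e-04 -8.421e-01  5.000e-04] dist 274.0
```

```bash
python3 -m handwheel '[{"fingers":1,"x":-13,"y":0,"z":-37,"wx":0,"wy":-0.12,"wz":0},{"fingers":1,"x":-26,"y":0,"z":-74,"wx":0,"wy":-0.24,"wz":0},{"fingers":1,"x":-39,"y":0,"z":-111,"wx":0,"wy":-0.36,"wz":0},{"fingers":1,"x":-52,"y":0,"z":-148,"wx":0,"wy":-0.48,"wz":0},{"fingers":1,"x":-65,"y":0,"z":-184,"wx":0,"wy":-0.6,"wz":0},{"fingers":1,"x":-78,"y":0,"z":-218,"wx":0,"wy":-0.72,"wz":0},{"fingers":1,"x":-88,"y":0,"z":-246,"wx":0,"wy":-0.82,"wz":0},{"fingers":1,"x":-90,"y":0,"z":-252,"wx":0,"wy":-0.835,"wz":0}]' && python3 -m handwheel '[{"fingers":1,"x":0,"y":0,"z":0,"wx":0,"wy":0,"wz":0},{"fingers":1,"x":0,"y":0,"z":0,"wx":0,"wy":0,"wz":0},{"fingers":1,"x":0,"y":0,"z":0,"wx":0,"wy":0,"wz":0},{"fingers":1,"x":0,"y":0,"z":0,"wx":0,"wy":0,"wz":0},{"fingers":1,"x":0,"y":0,"z":0,"wx":0,"wy":0,"wz":0},{"fingers":1,"x":0,"y":0,"z":0,"wx":0,"wy":0,"wz":0},{"fingers":1,"x":0,"y":0,"z":0,"wx":0,"wy":0,"wz":0},{"fingers":1,"x":0,"y":0,"z":0,"wx":0,"wy":0,"wz":0}]'
python3 - <<'E'
from h import *
go(642,-155.7,250,92)
c=manip.capture("side");cv2.imwrite("pics/s8.png",cv2.resize(c["pixels"][100:300,200:440],None,fx=3,fy=3))
E
```

```text
time_s: 25.75
tcp_pos: [0.6381, -0.1533, 0.4822]
tool_rot: [-1.199, -1.225, 1.23]
force: [-1.5, -1.0, -3.4]
opening: 0.0275
time_s: 26.42
tcp_pos: [0.638, -0.1473, 0.4824]
tool_rot: [-1.198, -1.226, 1.226]
force: [-0.4, -0.5, -2.0]
opening: 0.028
t 26.42 tcp [ 0.638  -0.1473  0.4824] jaw ang 91.33 ydir [ 0.  0. -1.] open 0.028 F [-0.4 -0.5 -2. ] q [-0.31  0.36  0.64  1.35 -0.21  1.5   1.91]
xyz [-8.5 68.4 -3.8] w [ 0.0001 -0.0117  0.0002] dist 69.0
```

View pics/s8.png

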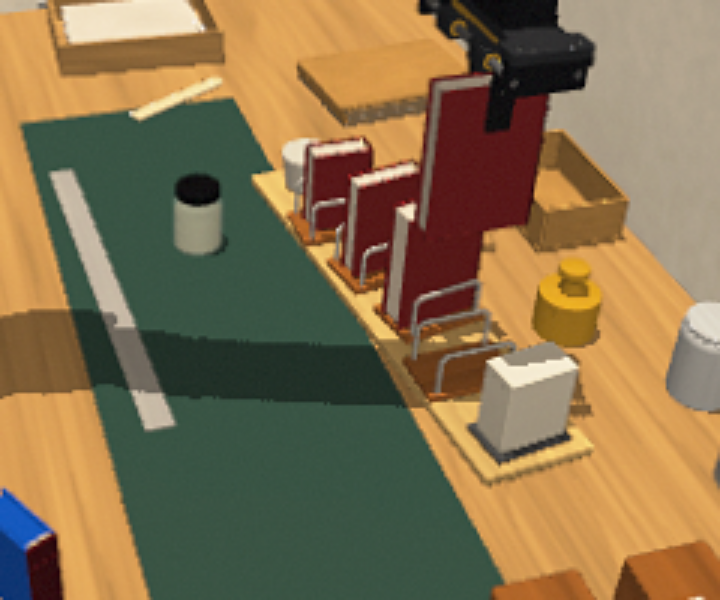

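Book_d is held at (480,155), above stand 1. I'll align it, then lower.

```bash
python3 -m handwheel '[{"fingers":1,"x":-8,"y":0,"z":-4,"wx":0,"wy":-0.012,"wz":0},{"fingers":1,"x":-8,"y":10,"z":-4,"wx":0,"wy":-0.012,"wz":0},{"fingers":1,"x":-8,"y":30,"z":-4,"wx":0,"wy":-0.012,"wz":0},{"fingers":1,"x":-8,"y":50,"z":-4,"wx":0,"wy":-0.012,"wz":0},{"fingers":1,"x":-8,"y":70,"z":-4,"wx":0,"wy":-0.012,"wz":0},{"fingers":1,"x":-8,"y":80,"z":-4,"wx":0,"wy":-0.012,"wz":0},{"fingers":1,"x":-8,"y":80,"z":-4,"wx":0,"wy":-0.012,"wz":0},{"fingers":1,"x":-8,"y":80,"z":-4,"wx":0,"wy":-0.012,"wz":0}]'
python3 - <<'E'
from h import *
go(642,-155.7,153,92)
E
```

```text
time_s: 27.13
tcp_pos: [0.6422, -0.1555, 0.4021]
tool_rot: [-1.192, -1.234, 1.235]
force: [0.4, -0.2, -2.4]
opening: 0.0278
t 27.13 tcp [ 0.6422 -0.1555  0.4021] jaw ang 91.98 ydir [-0.001  0.    -1.   ] open 0.0278 F [ 0.4 -0.2 -2.4] q [-0.29  0.4   0.62  1.46 -0.24  1.35  1.95]
xyz [-0.2 85.1  0.1] w [-0.0008 -0.0004  0.0001] dist 85.0
```

```bash
python3 -m handwheel '[{"fingers":1,"x":0,"y":15,"z":0,"wx":0,"wy":0,"wz":0},{"fingers":1,"x":0,"y":32,"z":0,"wx":0,"wy":0,"wz":0},{"fingers":1,"x":0,"y":50,"z":0,"wx":0,"wy":0,"wz":0},{"fingers":1,"x":0,"y":67,"z":0,"wx":0,"wy":0,"wz":0},{"fingers":1,"x":0,"y":78,"z":0,"wx":0,"wy":0,"wz":0},{"fingers":1,"x":0,"y":84,"z":0,"wx":0,"wy":0,"wz":0},{"fingers":1,"x":0,"y":84,"z":0,"wx":0,"wy":0,"wz":0},{"fingers":1,"x":0,"y":84,"z":0,"wx":0,"wy":0,"wz":0}]'
python3 - <<'E'
from h import *
go(642,-155.7,150.4,92)
c=manip.capture("side");cv2.imwrite("pics/s9.png",cv2.resize(c["pixels"][100:300,200:440],None,fx=3,fy=3))
E
```

```text
time_s: 27.8
tcp_pos: [0.6425, -0.1558, 0.3193]
tool_rot: [-1.194, -1.235, 1.234]
force: [0.2, -0.2, -2.3]
opening: 0.0281
t 27.8 tcp [ 0.6425 -0.1558  0.3193] jaw ang 91.98 ydir [ 0.001 -0.    -1.   ] open 0.0281 F [ 0.2 -0.2 -2.3] q [-0.28  0.46  0.6   1.57 -0.27  1.2   1.98]
xyz [0.1 4.9 0.5] w [ 0.001  -0.0003 -0.0003] dist 5.0
```

View pics/s9.png

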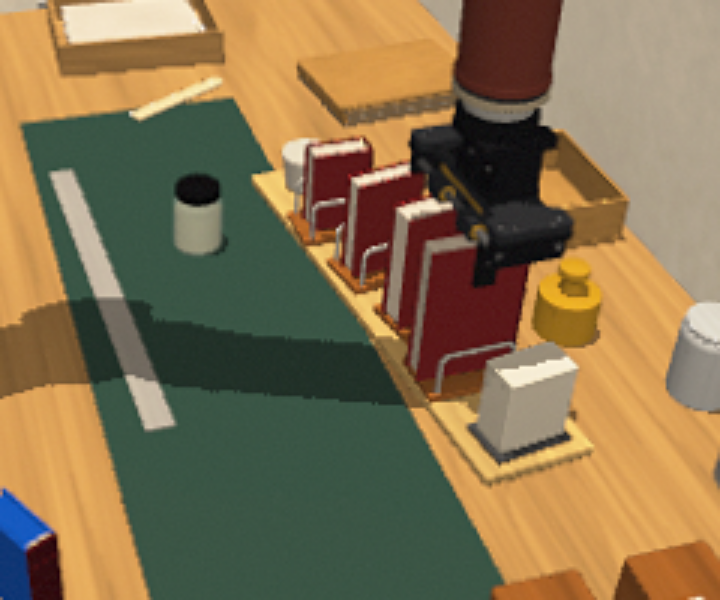

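Book_d is down between its wires at (468,310). Setting it down and releasing.

```bash
python3 -m handwheel '[{"fingers":1,"x":0,"y":2,"z":0,"wx":0,"wy":0,"wz":0},{"fingers":1,"x":0,"y":4,"z":0,"wx":0,"wy":0,"wz":0},{"fingers":1,"x":0,"y":4,"z":0,"wx":0,"wy":0,"wz":0},{"fingers":1,"x":0,"y":4,"z":0,"wx":0,"wy":0,"wz":0},{"fingers":-1,"x":0,"y":4,"z":0,"wx":0,"wy":0,"wz":0},{"fingers":-1,"x":0,"y":4,"z":0,"wx":0,"wy":0,"wz":0},{"fingers":-1,"x":0,"y":4,"z":0,"wx":0,"wy":0,"wz":0},{"fingers":-1,"x":0,"y":4,"z":0,"wx":0,"wy":0,"wz":0}]' && python3 -m handwheel '[{"fingers":-1,"x":0,"y":0,"z":0,"wx":0,"wy":0,"wz":0},{"fingers":-1,"x":0,"y":0,"z":0,"wx":0,"wy":0,"wz":0},{"fingers":-1,"x":0,"y":-15,"z":0,"wx":0,"wy":0,"wz":0},{"fingers":-1,"x":0,"y":-40,"z":0,"wx":0,"wy":0,"wz":0},{"fingers":-1,"x":0,"y":-75,"z":0,"wx":0,"wy":0,"wz":0},{"fingers":-1,"x":0,"y":-110,"z":0,"wx":0,"wy":0,"wz":0},{"fingers":-1,"x":0,"y":-130,"z":0,"wx":0,"wy":0,"wz":0},{"fingers":-1,"x":0,"y":-130,"z":0,"wx":0,"wy":0,"wz":0}]'
python3 - <<'E'
from h import *
st()
E
```

```text
time_s: 28.52
tcp_pos: [0.6423, -0.1557, 0.3146]
tool_rot: [-1.193, -1.235, 1.234]
force: [-0.4, -0.3, 0.5]
opening: 0.0467
time_s: 29.18
tcp_pos: [0.6427, -0.1565, 0.4499]
tool_rot: [-1.199, -1.24, 1.232]
force: [0.9, -0.9, 0.6]
opening: 0.0862
t 29.18 tcp [ 0.6427 -0.1565  0.4499] jaw ang 91.97 ydir [ 0.008 -0.001 -1.   ] open 0.0862 F [ 0.9 -0.9  0.6] q [-0.29  0.38  0.63  1.39 -0.22  1.43  1.94]
```

```bash
python3 -m handwheel '[{"fingers":-1,"x":-35,"y":0,"z":5,"wx":0,"wy":0,"wz":0},{"fingers":-1,"x":-70,"y":0,"z":15,"wx":0,"wy":0,"wz":0},{"fingers":-1,"x":-105,"y":0,"z":25,"wx":0,"wy":0,"wz":0},{"fingers":-1,"x":-140,"y":0,"z":35,"wx":0,"wy":0,"wz":0},{"fingers":-1,"x":-175,"y":0,"z":45,"wx":0,"wy":0,"wz":0},{"fingers":-1,"x":-200,"y":0,"z":55,"wx":0,"wy":0,"wz":0},{"fingers":-1,"x":-200,"y":0,"z":55,"wx":0,"wy":0,"wz":0},{"fingers":-1,"x":-200,"y":0,"z":55,"wx":0,"wy":0,"wz":0}]'
python3 - <<'E'
from h import *
S=[("d",642,-155.7,2,174),("c",648,-57.8,11.3,156),("b",626.5,36,11.4,138),("a",606.5,130.2,1.5,120)]
for cam in ("top","side"):
  c=manip.capture(cam); W=cloud(c)
  cv2.imwrite(f"pics/{cam}10.png",c["pixels"])
  for r in manip.regions_of("book_a",c):
    P=W[r["region"]]; P=P[np.isfinite(P[:,2])]
    zt=np.percentile(P[:,2],95); T=P[abs(P[:,2]-zt)<.006]
    print(cam,round(r["confidence"],2),np.round(r["extent"]),round(np.median(T[:,2])*1000,1),rect(T[:,:2]))
  for r in manip.regions_of("bookend",c)+manip.regions_of("paste_jar",c):
    P=W[r["region"]];P=P[np.isfinite(P[:,2])];T=P[P[:,2]>np.percentile(P[:,2],90)-.006]; print(" other",round(r["confidence"],2),np.round(r["extent"]),np.median(T[:,2]).round(3),rect(T[:,:2]))
st()
E
```

```text
time_s: 29.85
tcp_pos: [0.5929, -0.3596, 0.4436]
tool_rot: [-1.194, -1.231, 1.232]
force: [1.1, 0.3, -0.0]
opening: 0.0871
top 0.72 [296.  75. 316. 131.] 171.8 (639.2, -155.5, 103.3, 28.2, 2.1)
top 0.72 [354. 263. 394. 284.] 97.9 (178.1, -331.6, 74.2, 31.0, -61.0)
top 0.63 [231.  92. 243. 133.] 136.2 (623.7, 35.7, 79.4, 25.8, 10.9)
top 0.63 [260.  78. 282. 130.] 153.9 (645.9, -57.9, 96.0, 34.3, 11.6)
top 0.57 [194. 104. 211. 135.] 117.9 (604.7, 129.1, 70.2, 28.4, 2.6)
 other 0.9 [322.  84. 350. 125.] 0.102 (660.6, -253.3, 71.4, 44.2, 11.2)
 other 0.97 [181. 167. 206. 190.] 0.08 (446.3, 152.2, 48.7, 47.5, -89.7)
 other 0.72 [259.  78. 281. 128.] 0.154 (645.4, -57.8, 95.2, 34.2, 12.0)
side 0.85 [316. 153. 342. 192.] 135.9 (626.1, 34.2, 83.7, 33.0, 11.9)
side 0.81 [302. 144. 325. 176.] 117.2 (607.0, 128.1, 72.8, 35.2, 2.9)
side 0.67 [330. 162. 365. 206.] 153.3 (646.8, -59.9, 96.4, 41.0, 9.8)
side 0.58 [334. 174. 375. 228.] 171.3 (627.9, -158.8, 77.6, 32.7, 0.0)
side 0.56 [193. 264. 223. 309.] 95.8 (178.1, -336.6, 71.8, 29.8, -61.3)
side 0.41 [260. 160. 273. 188.] 79.4 (444.2, 148.5, 49.3, 47.8, 75.6)
 other 0.56 [353. 214. 391. 257.] 0.101 (660.9, -257.8, 74.1, 46.7, 10.4)
 other 0.73 [259. 161. 272. 188.] 0.079 (443.7, 146.2, 44.5, 40.9, 75.8)
t 30.25 tcp [ 0.5947 -0.3565  0.4442] jaw ang 92.08 ydir [ 0.  0. -1.] open 0.0868 F [-0.8  0.   0.2] q [ 0.02  0.47  0.68  1.31 -0.29  1.46  2.28]
```

View pics/top10.png

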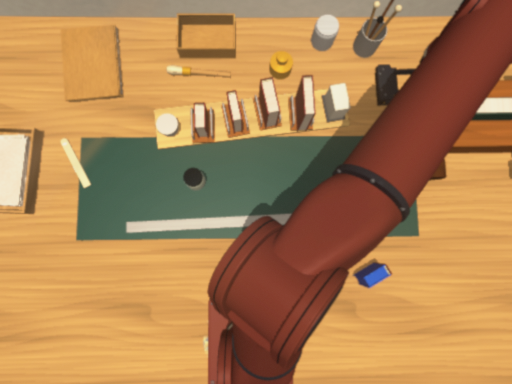

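View pics/side10.png

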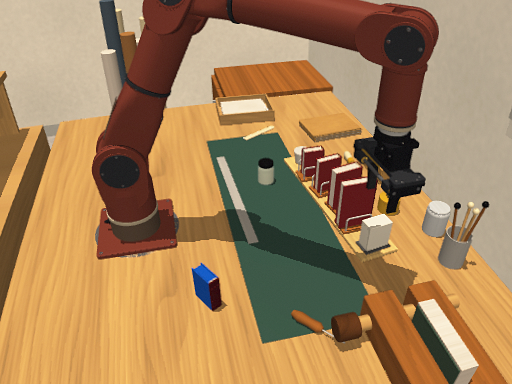

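The views show all four books upright and centred in their stands, with the jar upright at (194,178) in the top view. The distances from the bookend are about 100, 196, 291 and 386 mm, all within the bounds. The gripper is clear, so I'm handing in.

Run:
```python
from h import *
manip.finish_job(); st()
```

```text
the job is handed in; nothing more can be done
the job is handed in; nothing more can be done
```

All four books are standing upright in the drying stands, in order of height from the marble bookend (d, c, b, a), and I handed the job in at about 30 s. The hand-in gives no verdict, so this rests on my last camera checks.

| Book | Distance from bookend | Off stand centre (top camera) | Angle to the stand |
|---|---|---|---|
| d (tallest) | 100 mm | 3 mm or less | about 1° or less |
| c | 196 mm | 3 mm or less | about 1° or less |
| b | 291 mm | 3 mm or less | about 1° or less |
| a (shortest) | 386 mm | 3 mm or less | about 1° or less |

- **Seating:** all four book tops measured about 2 mm lower than expected. That is the same small bias I saw on the bench, so the books are down on the stand bases.
- **Rest of the scene:** the jar is upright within about 2 mm of where it started, the blue look-alike was left alone, and the gripper is open and clear of everything.
- **Disagreements:** the side camera put book_d's centre about 11 mm nearer the robot, but the region it found covered only part of that book, so I used the top view. Some low-confidence network hits confused the jar with books, and I ruled those out by position and height.

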